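Dim the film viewer and snap the cap onto its light outlet

TASK

Put the film viewer on standby: first slide its dimmer grip along the track until the grip is level with the pointer clipped beside the track, then take the loose cap with the ribbed skirt and the round knob, and press it straight down onto the light outlet until it clicks, and go on pressing after the click until the cap's rim is fully home against the metal flange, with the seal squeezed flat. Finish while still holding the cap pressed fully home: do not let go of it or ease off, as the seal would lift it again. Leave the dimmer where you set it and the other loose things where they stand.

Things in the scene. Friction and masses are not known exactly. Their poses are not given: they have to be found in the camera images.
- console: film viewer: white fixed box, 190 (x) by 320 (y) by 60 mm high; origin at the centre of its underside, z up, its -x side towards the robot, turned up to 0.25 rad. On top: a white viewing panel on the +x half; on the -x half, in line at x = -30 mm, the dimmer track (centre y = +50 mm) and the light outlet (y = -105 mm)
- dimmer (a joint): position of the dimmer grip on its track, m: 0 at the -y end (console frame), growing towards the console's +y, 0.12 at the +y end; starts at 0 to 0.03. Friction about 1.5 N; stays where it is left
- dimmer_top (a point): centre of the top face of the dimmer grip, a black block 28 (console x) by 20 (console y) by 40 mm tall with a thin white line across its top, 114.5 mm above the table. It runs along the console's y on an aluminium track 40 mm wide, 14 mm high over the console top, 170 mm long
- rider: set-point pointer: flat dark metal wedge, 16 by 18 by 9 mm high, fixed on the console top on the +x side of the dimmer track, nose towards the track, in another place each time; origin at the nose's foot, axes as the console's. The dimmer is set when the grip's middle is level with the nose along y (joint value = the rider's y in the console frame + 0.01 m)
- outlet_seat (a point): light outlet: centre of the upper face of its metal flange (56 mm across, 6 mm thick), the seat for the cap's rim, 66 mm above the table; axes as the console's. From it rises a stud 29 mm across, 21 mm tall, its upper 8 mm tapering to 18 mm across. Four sprung steel balls stand out of the stud 11 mm above the seat (36 mm across over the balls)
- outlet_top (a point): centre of the outlet stud's top, 21 mm above outlet_seat
- seal (a joint): how far the outlet's sprung seal ring is squeezed, m: 0 free, 0.004 flat. Black ring, 43 mm across, round the stud's foot, standing 4 mm above the seat; it pushes back with 3 N when first touched, about 11 N when flat. A cap that has clicked on but is not pressed is lifted about 4 mm off the seat by it
- cap: snap cap, loose, grey plastic, 30 to 65 g, standing mouth down on the table: ribbed skirt 46.5 mm across, 26 mm tall; on it a smooth round knob 26 mm across, 22 mm tall (48 mm in all), with a flat ledge 10 mm wide round its foot. Origin at the centre of the mouth's rim, z up. Mouth 32 mm wide inside (lip 4 mm tall), bore above it 41 mm wide, up to 22 mm
- cap_knob (a point): centre of the top of the cap's knob, 48 mm above the rim. Pressing on: the lip meets the balls with the rim about 15 mm above outlet_seat, resistance climbs to 10 to 16 N and drops away (the click) with the rim 13 to 9 mm above it, the balls then even pull the cap down; from 4 mm on the seal resists until the rim is on the seat
- jar: bystander: amber glass jar with metal lid, 54 mm across, 62 mm tall; origin at its underside
- cup: bystander: open white cup, 60 mm across, 70 mm tall; origin at its underside
- gel: bystander: white pump bottle, 66 mm across, 167 mm tall; origin at its underside
- model: bystander: plaster tooth model, 65 by 75 by 30 mm; origin at its underside
- spare: bystander: flat smooth grey lid, 72 mm across, 13 mm tall, does not belong to the outlet; origin at its underside
- mirror: bystander: small steel mouth mirror lying flat, 150 mm long; origin under its middle
Not all that is in view belongs to the job. What is shaped like the cap but purple or red is not meant.

How it is judged:
By the outcome, as a careful person would: the job done as asked, in the order asked, and still so for the second after the job is handed in, while the arm keeps its last pose, push and grip.
It also fails if it takes over 61 s, if anything falls off the work surface, if the arm or the gripper's body presses on something with over 40 N, if the wrist force passes 120 N, or if a joint passes its speed limit or range.

ROBOT

A 7-joint arm with a two-finger parallel gripper is mounted at the origin on the work surface. World frame = base frame: x ahead of the robot, y to its left, z up, the work surface at z = 0. Lengths are in m, angles in rad, forces in N, time in s.
With the tool pointing down it reaches from about 0.4 to 0.85 m from the base axis. Payload 10.4 kg.
Tool frame: the origin (TCP) lies midway between the tips of the shut fingers; the grasp point (between the pads) lies 19 mm behind it (arm.pinch_z is the distance from the TCP to the grasp point, in m); z points along the fingers, y is the direction in which the jaws open and shut (so a half turn about z gives the same grasp; the last joint's range is limited). The gripper opens to 87 mm and grips with 3 to 60 N. Pads are 19 mm wide; open, the fingers measure 117 mm over their backs; the gripper's body (75 mm by 190 mm) begins 51 mm behind the grasp point.
Start: joints at [-1.129, 0.332, -0.065, 1.46, 0.022, 1.35, -0.088], TCP at [0.28, 0.559, 0.196] pointing down, gripper open.
Joint ranges: [-2.6, 2.6], [-0.5, 2.12], [-1.47, 1.34], [0.16, 2.42], [-1.27, 4.41], [0.06, 2.06], [-2.6, 2.6]. Speed limits (rad/s): [2.22, 2.22, 2.79, 2.79, 3.14, 3.14, 3.14].

INTERFACE

Orientations are given as a unit quaternion [x, y, z, w].
In Python, from station import arm, vision gives the robot as it stands. The module is installed in compiled form; this text tells all that it offers.
- The arm moves only by the tool step_arm, never from a script. Its argument "targets" is one flat list of numbers, 7 for each row, row after row: the opening, from 0 (shut) to 1 (fully open), then the shift along the tool's x, y, z as a fraction of full scale, then the turn, a rotation vector about the tool's x, y, z as a fraction of full scale. A call has exactly 10 rows; each row is the pose to reach, as a shift and turn from the pose measured when the call began, along the tool's axes at that moment, turning the shorter way round; what a row does not reach only later rows make up. Full scale, the value 1, is 30 cm for a shift and 180 degrees for a turn. A row lasts 1/12 s, in which the tool goes at most 41.7 mm and 7.16 degrees, less where a joint would pass 70% of its speed; a pose out of reach is approached as far as the arm can. A call with a number of a shift or a turn outside -1 to 1 is refused whole. A call with a gripper value outside its range is refused whole. The fingers move at their own pace and stop on an object; "squeeze" is the grip in N (left out, the last holds). Time passes only in rows, so rows that repeat a pose let the fingers close, or fill a call up. It gives the time, the measured TCP pose, the force and the opening at its end, in the units of the state.
- arm.read_state(): the state, without advancing time (a new reading comes with each control period).
- vision.get_image(name): name is "scene" or "top" or "wrist"; returns the picture (384x512x3 uint8, red, green, blue); there is no depth.
- vision.camera_info(name): a dict with "fx", "fy", "cx", "cy" (pixels), "D" ([k1, k2, p1, p2, k3] as OpenCV has them; the pictures are not rectified), "R" (3x3) and "t" (3): a world point X has camera coordinates R X + t. Camera axes: x right, y down, z forward; pixel columns grow to the right and rows downward; lengths in m; the calibration is good to about 2 mm. A picture is of the moment at which its call begins: read the wrist's pose just before it. camera_info takes no time and is no camera call; for the wrist camera it gives the pose at the moment of the call.
- arm.finish_job(): hands the job in, once; it reports no verdict.
The state is a dict: "time_s": time; "q": joint angles; "dq": joint speeds; "joint_efforts": joint torques, N m; "position": TCP position; "orientation": TCP orientation; "wrist_force": force on the tool from outside, world axes, zero at the start; "torque": the same for the moment, N m; "finger_gap": finger opening in m.
Only numpy, scipy, OpenCV 4.12 (cv2) and the standard library are available. Lean on these libraries where they do the work, as an engineer would, in place of code of your own. Each camera call takes 0.05 s, during which the arm holds its last target.

## Working session

There is one attempt and no reset: what is moved stays moved. The work goes in short steps, Python scripts to look and compute and a tool call to move; the robot and the scene stay as the last step left them, time stands still between calls to the robot, and variables do not carry over. Pictures are saved under pics/ and viewed, and the job is handed in when it is done.

Besides the shell and the picture viewer there is one more tool, called after "Request:" as a command line: name --argument value ..., lists and objects as JSON in quotes. step_arm: Moves the arm, as the interface text tells. Shift numbers are shares of 30 cm and turn numbers shares of 180 degrees, none past 1 either way. Its arguments: {"type":"object","properties":{"targets":{"type":"array","items":{"type":"number","minimum":-1,"maximum":1}},"squeeze":{"type":"number"}},"required":["targets"]}

```bash
mkdir -p pics
python3 - <<'E'
from station import arm, vision
import cv2,numpy as np
s=arm.read_state()
for k,v in s.items(): print(k,np.round(v,4))
print(arm.pinch_z)
for n in ["scene","top","wrist"]:
    i=vision.camera_info(n); print(n,{k:np.round(v,4).tolist() for k,v in i.items()})
    cv2.imwrite(f"pics/{n}0.png",vision.get_image(n)[:,:,::-1])
E
```

```text
time_s 0.0
q [-1.1286  0.3328 -0.0647  1.461   0.0216  1.3499 -0.0885]
dq [ 0.0021  0.0001  0.0006 -0.0012 -0.0004  0.0013 -0.0003]
joint_efforts [-3.00000e-04 -6.23243e+01  2.45000e-02 -3.89921e+01 -6.15000e-02
  3.96000e-02  2.00000e-04]
position [0.28   0.5583 0.1957]
orientation [ 2.303e-01  9.731e-01 -7.000e-04 -1.000e-04]
wrist_force [-0.2332 -0.0604 -0.5035]
torque [-0.0267 -0.0229 -0.0327]
finger_gap 0.0871
0.0187
scene {'fx': 400.1885, 'fy': 400.1885, 'cx': 251.9394, 'cy': 188.743, 'D': [-0.0197, 0.0, 0.0, 0.0, 0.0], 'R': [[-0.4369, 0.8995, 0.004], [0.6787, 0.3326, -0.6549], [-0.5904, -0.2833, -0.7557]], 't': [0.2025, -0.2536, 1.6312]}
top {'fx': 422.3532, 'fy': 422.3532, 'cx': 262.0439, 'cy': 196.0412, 'D': [-0.062, 0.0, 0.0, 0.0, 0.0], 'R': [[0.0228, -0.9995, 0.0237], [-0.9939, -0.0253, -0.1076], [0.1081, -0.0211, -0.9939]], 't': [-0.0325, 0.5084, 1.5882]}
wrist {'fx': 271.8353, 'fy': 271.8353, 'cx': 256.5171, 'cy': 193.7326, 'D': [-0.0406, 0.0, 0.0, 0.0, 0.0], 'R': [[0.4483, 0.8939, -0.0019], [0.8675, -0.4346, 0.2421], [0.2156, -0.1102, -0.9703]], 't': [-0.6235, -0.0297, 0.3889]}
```

View pics/scene0.png

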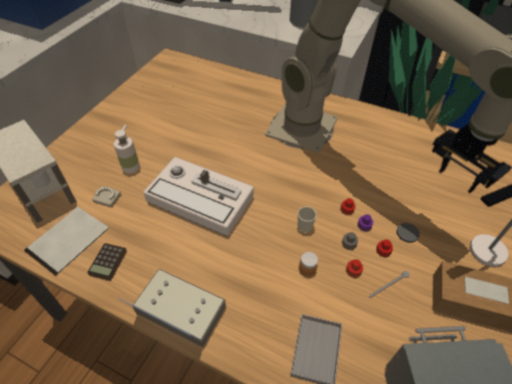

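View pics/top0.png

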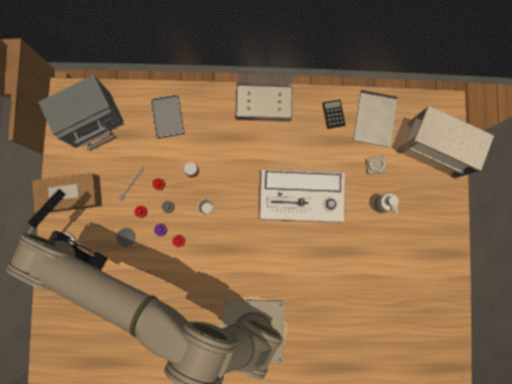

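View pics/wrist0.png

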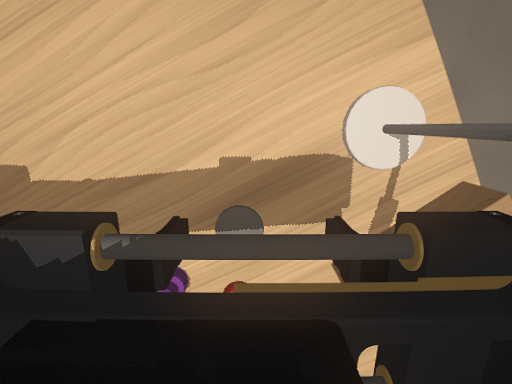

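Run:
```python
import cv2,numpy as np
t=cv2.imread("pics/top0.png"); s=cv2.imread("pics/scene0.png")
a=cv2.resize(t[160:230,250:355],None,fx=7,fy=7,interpolation=cv2.INTER_CUBIC); cv2.imwrite("pics/a.png",a)
b=cv2.resize(s[150:240,140:260],None,fx=6,fy=6,interpolation=cv2.INTER_CUBIC); cv2.imwrite("pics/b.png",b)
c=cv2.resize(s[190:300,290:420],None,fx=5,fy=5,interpolation=cv2.INTER_CUBIC); cv2.imwrite("pics/c.png",c)
```

```text
(no output)
```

View pics/a.png

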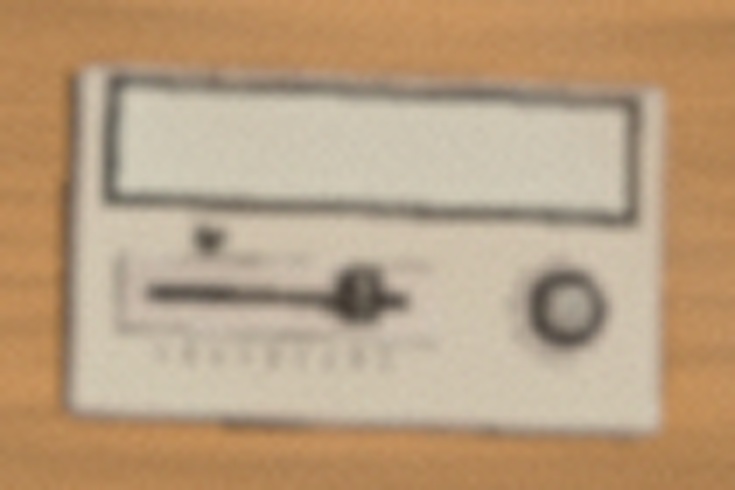

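View pics/b.png

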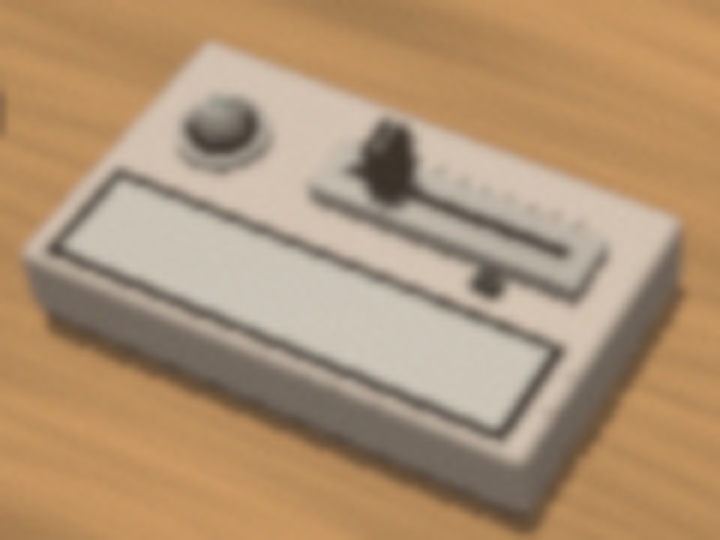

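View pics/c.png

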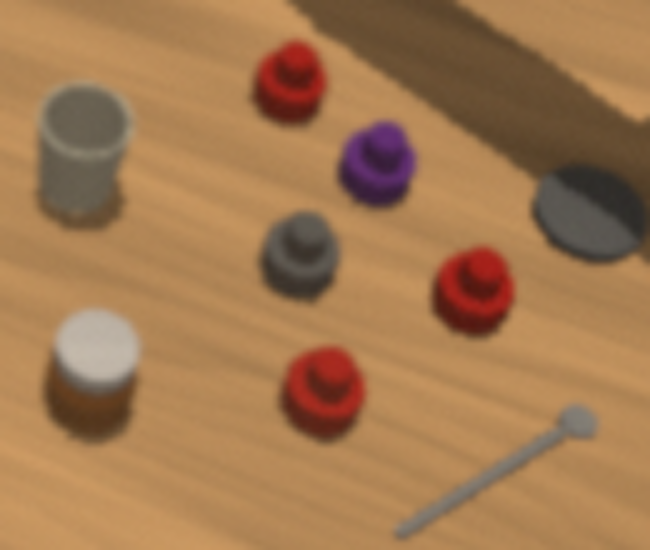

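```bash
cat > h.py <<'E'
from station import arm, vision
import cv2,numpy as np
from scipy.spatial.transform import Rotation as Rn
def ray(i,uv):
    K=np.array([[i['fx'],0,i['cx']],[0,i['fy'],i['cy']],[0,0,1.]])
    n=cv2.undistortPoints(np.array(uv,float).reshape(-1,1,2),K,np.array(i['D'],float)).reshape(-1,2)
    R=np.array(i['R']);t=np.array(i['t']);c=-R.T@t
    d=np.c_[n,np.ones(len(n))]@R
    return c,d
def onz(i,uv,z):
    c,d=ray(i,uv); z=np.broadcast_to(z,len(d)); return c+d*((z-c[2])/d[:,2])[:,None]
def proj(i,X):
    K=np.array([[i['fx'],0,i['cx']],[0,i['fy'],i['cy']],[0,0,1.]])
    return cv2.projectPoints(np.array(X,float).reshape(-1,1,3),cv2.Rodrigues(np.array(i['R']))[0],np.array(i['t'],float),K,np.array(i['D'],float))[0].reshape(-1,2)
E
python3 - <<'E'
from h import *
T=vision.camera_info("top");S=vision.camera_info("scene")
f=lambda p,o,k:(np.array(p,float)+.5)/k-.5+o
A=lambda p:f(p,np.array([250,160]),7); B=lambda p:f(p,np.array([140,150]),6);C=lambda p:f(p,np.array([290,190]),5)
ct=onz(T,A([(80,68),(662,88),(660,432),(70,412)]),.06);print("top corners",ct.round(4).tolist(),ct.mean(0))
cs=onz(S,B([(527,462),(28,258),(210,42),(680,228)]),.06);print("scene corners",cs.round(4).tolist(),cs.mean(0))
print("camtop",ray(T,[(0,0)])[0])
print("grip top",onz(T,A([(358,292)]),.1145),onz(S,B([(390,130)]),.1145))
print("rider top/scene",onz(T,A([(210,250),(208,240)]),.069),onz(S,B([(487,262),(487,282)]),.069))
print("outlet",onz(T,A([(570,307)]),.087),onz(S,B([(224,118)]),.087))
print("cap",onz(T,[(168,207)],.048),onz(S,C([(306,230)]),.048))
E
```

```text
top corners [[0.607, -0.0133, 0.06], [0.6048, -0.3295, 0.06], [0.4181, -0.3287, 0.06], [0.4214, -0.0123, 0.06]] [ 0.51282493 -0.17095152  0.06      ]
scene corners [[0.6094, -0.0132, 0.06], [0.6091, -0.3244, 0.06], [0.4226, -0.3275, 0.06], [0.4317, -0.0121, 0.06]] [ 0.51821294 -0.16930133  0.06      ]
camtop [0.33433884 0.01385729 1.6340063 ]
grip top [[ 0.48406018 -0.15902469  0.1145    ]] [[ 0.48039044 -0.16437862  0.1145    ]]
rider top/scene [[ 0.50906062 -0.08475281  0.069     ]
 [ 0.51439945 -0.08358608  0.069     ]] [[ 0.50708444 -0.09228561  0.069     ]
 [ 0.51949871 -0.08545399  0.069     ]]
outlet [[ 0.48161098 -0.27468621  0.087     ]] [[ 0.49199768 -0.26831559  0.087     ]]
cap [[0.45642767 0.33275302 0.048     ]] [[0.46596765 0.33768974 0.048     ]]
```

```bash
cat >> h.py <<'E'
def tool(s): return Rn.from_quat(s['orientation']),np.array(s['position'])
def goto(p,q=None,s=None):
    "print shift/turn fractions from present pose to p (and quat q)"
    s=s or arm.read_state(); R,t=tool(s)
    d=R.inv().apply(np.array(p)-t)/.3
    r=np.zeros(3) if q is None else (R.inv()*Rn.from_quat(q)).as_rotvec()
    print("pos",t.round(4),"F",np.round(s['wrist_force'],2),"gap",round(float(s['finger_gap']),4),"t",s['time_s'])
    print("shift",d.round(4),"turn",(r/np.pi).round(4))
def cam_in_tool():
    s=arm.read_state();i=vision.camera_info("wrist");R,t=tool(s)
    Rc=np.array(i['R']);c=-Rc.T@np.array(i['t'])
    return R.inv().apply(c-t),(R.inv()*Rn.from_matrix(Rc.T)).as_matrix()
def wristinfo(p,q):
    i=dict(vision.camera_info("wrist"));c,M=cam_in_tool();R=Rn.from_quat(q)
    Rw=(R*Rn.from_matrix(M)).as_matrix();cw=R.apply(c)+p
    i['R']=Rw.T;i['t']=-Rw.T@cw;return i
E
python3 - <<'E'
from h import *
c,M=cam_in_tool();print(c,M.round(3))
q=[0,1,0,0]
for p in ([.43,-.13,.25],[.40,-.17,.28]):
    i=wristinfo(p,q)
    print(p,proj(i,[[.484,-.16,.1145],[.507,-.085,.069],[.484,-.275,.087],[.42,-.01,.06],[.607,-.013,.06],[.605,-.33,.06]]).round(0).tolist())
goto([.40,-.17,.28],q)
E
```

```text
[ 0.06525078 -0.00064767 -0.18761338] [[-0.    -0.97  -0.242]
 [ 1.     0.    -0.001]
 [ 0.001 -0.242  0.97 ]]
[0.43, -0.13, 0.25] [[233.0, 223.0], [288.0, 228.0], [151.0, 216.0], [343.0, 167.0], [331.0, 285.0], [131.0, 283.0]]
[0.4, -0.17, 0.28] [[264.0, 236.0], [311.0, 238.0], [187.0, 229.0], [361.0, 183.0], [349.0, 290.0], [164.0, 289.0]]
pos [0.28   0.5584 0.1959] F [0.25 0.45 0.41] gap 0.0871 t 0.15
shift [-1.4459 -1.9915 -0.2784] turn [-3.00e-04 -1.00e-04 -1.48e-01]
```

Run:
```python
from h import *
q=[1,0,0,0]
for p in ([.40,-.14,.20],[.42,-.17,.22],[.42,-.12,.16]):
    i=wristinfo(p,q)
    print(p,proj(i,[[.484,-.16,.1145],[.507,-.085,.069],[.484,-.275,.087],[.42,-.01,.06],[.607,-.013,.06],[.605,-.33,.06]]).round(0).tolist())
goto([.45,.3,.22],q)
i=wristinfo([.40,.33,.2],q);print(proj(i,[[.46,.335,.048]]))
goto([.36,.33,.20],[1,0,0,0])
```

```text
[0.4, -0.14, 0.2] [[278.0, 106.0], [208.0, 88.0], [383.0, 109.0], [151.0, 165.0], [139.0, -7.0], [432.0, -3.0]]
[0.42, -0.17, 0.22] [[248.0, 127.0], [186.0, 108.0], [348.0, 128.0], [135.0, 178.0], [123.0, 20.0], [394.0, 22.0]]
[0.42, -0.12, 0.16] [[305.0, 128.0], [222.0, 103.0], [421.0, 128.0], [156.0, 188.0], [144.0, -4.0], [474.0, 2.0]]
pos [0.28   0.5584 0.1959] F [0.25 0.45 0.41] gap 0.0871 t 0.15
shift [-0.8926 -0.5161 -0.0799] turn [-1.00e-04  4.00e-04  8.52e-01]
[[253.13203648 130.50557235]]
pos [0.28   0.5584 0.1959] F [0.25 0.45 0.41] gap 0.0871 t 0.15
shift [-0.5796 -0.5611 -0.0132] turn [-1.00e-04  4.00e-04  8.52e-01]
```

Request:
step_arm --targets '[1, -0.1, -0.07, -0.01, 0, 0, 0.04, 1, -0.2, -0.14, -0.02, 0, 0, 0.08, 1, -0.3, -0.21, -0.03, 0, 0, 0.12, 1, -0.4, -0.28, -0.04, 0, 0, 0.16, 1, -0.5, -0.35, -0.06, 0, 0, 0.2, 1, -0.6, -0.42, -0.08, 0, 0, 0.24, 1, -0.7, -0.5, -0.08, 0, 0, 0.28, 1, -0.7, -0.5, -0.08, 0, 0, 0.32, 1, -0.7, -0.5, -0.08, 0, 0, 0.36, 1, -0.7, -0.5, -0.08, 0, 0, 0.39]'

```text
time_s: 0.98
position: [0.4008, 0.3294, 0.22]
orientation: [0.751, 0.661, -0.0, 0.0]
wrist_force: [-0.8, 0.2, 0.1]
finger_gap: 0.0871
```

Run:
```python
from h import *
goto([.40,.33,.2],[1,0,0,0]);print(np.round(arm.read_state()['q'],2))
```

```text
pos [0.4008 0.3294 0.22  ] F [-0.8   0.25  0.05] gap 0.0871 t 0.9833
shift [ 0.0016 -0.0029  0.0668] turn [1.000e-04 3.000e-04 4.594e-01]
[-0.94  0.08  0.17  1.71 -0.01  1.35 -0.89]
```

Request:
step_arm --targets '[1, 0, 0, 0.01, 0, 0, 0.04, 1, 0, 0, 0.02, 0, 0, 0.08, 1, 0, 0, 0.03, 0, 0, 0.12, 1, 0, 0, 0.04, 0, 0, 0.16, 1, 0, 0, 0.05, 0, 0, 0.2, 1, 0, 0, 0.06, 0, 0, 0.24, 1, 0, 0, 0.06, 0, 0, 0.28, 1, 0, 0, 0.06, 0, 0, 0.32, 1, 0, 0, 0.06, 0, 0, 0.36, 1, 0, 0, 0.06, 0, 0, 0.39]'

```text
time_s: 1.82
position: [0.4006, 0.3293, 0.2018]
orientation: [0.994, 0.106, -0.001, 0.001]
wrist_force: [0.2, 0.4, -0.1]
finger_gap: 0.0873
```

Run:
```python
from h import *
np.save("w1.npy",np.array([vision.camera_info("wrist")],dtype=object),allow_pickle=True)
cv2.imwrite("pics/w1.png",vision.get_image("wrist")[:,:,::-1])
goto([.42,-.13,.2],[1,0,0,0]);print(np.round(arm.read_state()['q'],2))
```

```text
pos [0.4007 0.3293 0.2018] F [ 0.63  0.05 -0.3 ] gap 0.087 t 1.8667
shift [-0.2478  1.512   0.0078] turn [0.0004 0.0003 0.0651]
[-0.98  0.09  0.22  1.74 -0.02  1.31 -2.12]
```

View pics/w1.png

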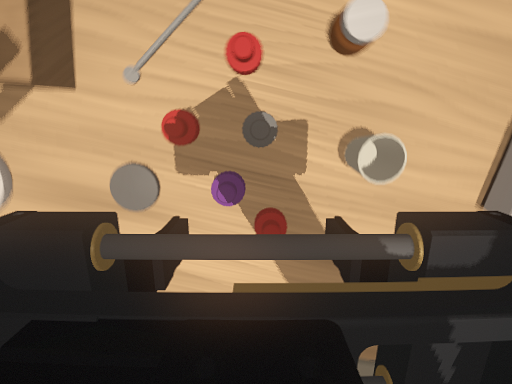

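Run:
```python
from h import *
w=cv2.imread("pics/w1.png")
cv2.imwrite("pics/w1c.png",cv2.resize(w[95:165,220:300],None,fx=8,fy=8,interpolation=cv2.INTER_CUBIC))
i=np.load("w1.npy",allow_pickle=True)[0]
print(onz(i,[(244,47),(180,122),(260,127),(228,186)],.048))
print(onz(i,[(260,129)],.026))
```

```text
[[0.54899875 0.37479437 0.048     ]
 [0.45022966 0.43434378 0.048     ]
 [0.46467125 0.33755966 0.048     ]
 [0.38389844 0.3620552  0.048     ]]
[[0.46216355 0.33669524 0.026     ]]
```

View pics/w1c.png

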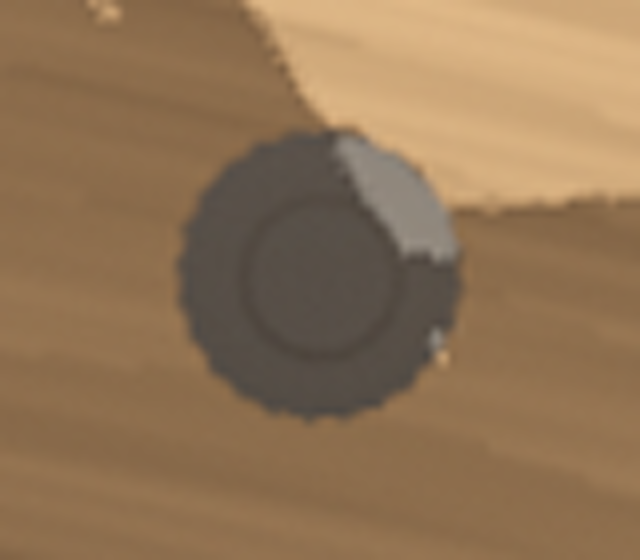

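Request:
step_arm --targets '[1, -0.02, 0.1, 0, 0, 0, 0.01, 1, -0.04, 0.2, 0, 0, 0, 0.02, 1, -0.06, 0.3, 0, 0, 0, 0.03, 1, -0.08, 0.4, 0, 0, 0, 0.04, 1, -0.1, 0.5, 0, 0, 0, 0.05, 1, -0.12, 0.6, 0, 0, 0, 0.06, 1, -0.14, 0.7, 0, 0, 0, 0.065, 1, -0.16, 0.8, 0, 0, 0, 0.065, 1, -0.18, 0.9, 0, 0, 0, 0.065, 1, -0.2, 1, 0, 0, 0, 0.065]'

```text
time_s: 2.7
position: [0.4025, 0.0218, 0.2021]
orientation: [1.0, 0.002, -0.0, 0.0]
wrist_force: [0.6, 0.6, 0.5]
finger_gap: 0.0871
```

Run:
```python
from h import *
goto([.42,-.13,.2],[1,0,0,0]);print(np.round(arm.read_state()['q'],2))
```

```text
pos [0.4025 0.0218 0.2021] F [0.56 0.58 0.45] gap 0.0871 t 2.7
shift [0.0567 0.5063 0.0074] turn [0.0003 0.0003 0.0011]
[-0.73 -0.23  0.49  2.01  0.11  1.34 -1.84]
```

Request:
step_arm --targets '[1, 0.01, 0.08, 0, 0, 0, 0, 1, 0.02, 0.16, 0, 0, 0, 0, 1, 0.03, 0.24, 0, 0, 0, 0, 1, 0.04, 0.32, 0, 0, 0, 0, 1, 0.05, 0.4, 0, 0, 0, 0, 1, 0.06, 0.48, 0, 0, 0, 0, 1, 0.06, 0.51, 0, 0, 0, 0, 1, 0.06, 0.51, 0, 0, 0, 0, 1, 0.06, 0.51, 0, 0, 0, 0, 1, 0.06, 0.51, 0, 0, 0, 0]'

```text
time_s: 3.53
position: [0.421, -0.1297, 0.2021]
orientation: [1.0, 0.003, -0.001, 0.0]
wrist_force: [-0.7, 0.4, -0.7]
finger_gap: 0.0871
```

Run:
```python
from h import *
np.save("w2.npy",np.array([vision.camera_info("wrist")],dtype=object),allow_pickle=True)
w=vision.get_image("wrist")[:,:,::-1]
cv2.imwrite("pics/w2.png",w)
cv2.imwrite("pics/w2c.png",cv2.resize(w[0:210,100:460],None,fx=2.2,fy=2.2,interpolation=cv2.INTER_CUBIC))
goto([.42,-.13,.2],[1,0,0,0]);print(np.round(arm.read_state()['q'],2))
```

```text
pos [ 0.421  -0.1297  0.2021] F [ 0.14  0.7  -0.23] gap 0.0872 t 3.5833
shift [-0.0034  0.001   0.007 ] turn [0.0002 0.0003 0.0019]
[-0.62 -0.17  0.75  1.94  0.12  1.33 -1.47]
```

View pics/w2c.png

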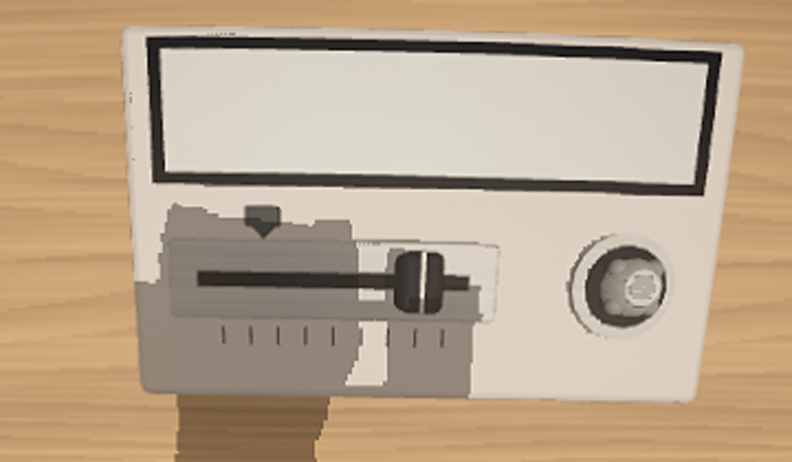

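Run:
```python
from h import *
i=np.load("w2.npy",allow_pickle=True)[0]
w=cv2.imread("pics/w2.png")
for n,(a,b,c,d) in dict(o=(90,165,345,415),g=(100,155,270,310),r=(85,120,205,240)).items():
    cv2.imwrite(f"pics/w2{n}.png",cv2.resize(w[a:b,c:d],None,fx=8,fy=8,interpolation=cv2.INTER_CUBIC))
f=lambda p:(np.array(p,float)+.5)/2.2-.5+np.array([100,0])
c=onz(i,f([(123,27),(743,45),(695,402),(143,392)]),.06);print(c.round(4),c.mean(0))
print([np.linalg.norm(c[k]-c[k-1]).round(4) for k in range(4)],[np.arctan2(*(c[a]-c[b])[[1,0]]) for a,b in ((0,3),(1,2))],[np.arctan2(-(c[a]-c[b])[0],(c[a]-c[b])[1]) for a,b in ((0,1),(3,2))])
print("nose",onz(i,f([(263,239)]),.069),onz(i,f([(263,239)]),.06))
print("grip",onz(i,f([(423,282)]),.1145))
print("flange",onz(i,f([(621,286)]),.066),"stud",onz(i,f([(643,288)]),.087))
# track edges
print("track",onz(i,f([(172,239),(498,246),(494,322),(169,317)]),.074))
```

```text
[[ 0.6087 -0.0193  0.06  ]
 [ 0.6048 -0.3313  0.06  ]
 [ 0.42   -0.3306  0.06  ]
 [ 0.4239 -0.0171  0.06  ]] [ 0.51435931 -0.17460137  0.06      ]
[np.float64(0.1848), np.float64(0.312), np.float64(0.1848), np.float64(0.3135)] [np.float64(-0.011884325910756185), np.float64(-0.003981347675153922)] [np.float64(-0.012395887179698604), np.float64(-0.012443459424928525)]
nose [[ 0.50601405 -0.08808315  0.069     ]] [[ 0.50655123 -0.08690724  0.06      ]]
grip [[ 0.48514238 -0.16532519  0.1145    ]]
flange [[ 0.48397123 -0.27743451  0.066     ]] stud [[ 0.48335179 -0.27915902  0.087     ]]
track [[ 0.50569724 -0.04243182  0.074     ]
 [ 0.50314767 -0.20816513  0.074     ]
 [ 0.46481476 -0.2084734   0.074     ]
 [ 0.46650728 -0.03855143  0.074     ]]
```

View pics/w2o.png

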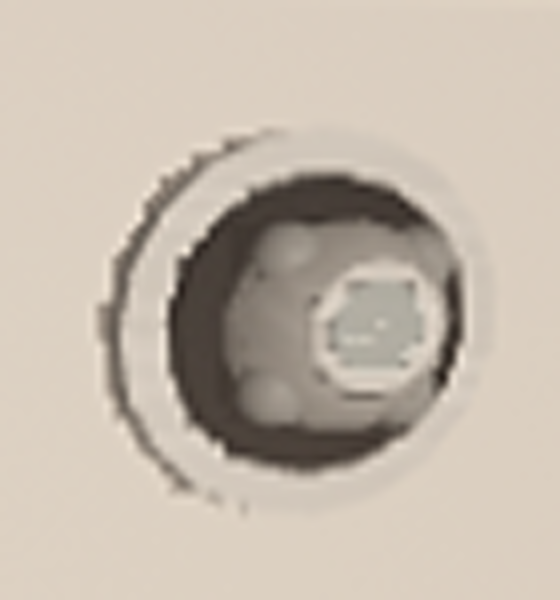

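View pics/w2r.png

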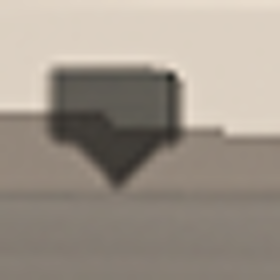

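View pics/w2g.png

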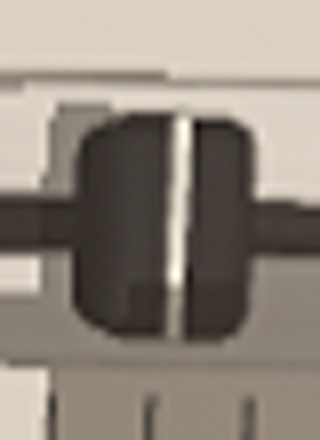

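Request:
step_arm --targets '[0.6, 0.07, 0.04, 0.02, 0, 0, 0.002, 0.6, 0.14, 0.08, 0.06, 0, 0, 0.004, 0.6, 0.2, 0.119, 0.1, 0, 0, 0.006, 0.6, 0.213, 0.119, 0.14, 0, 0, 0.006, 0.6, 0.213, 0.119, 0.19, 0, 0, 0.006, 0.6, 0.213, 0.119, 0.24, 0, 0, 0.006, 0.6, 0.213, 0.119, 0.29, 0, 0, 0.006, 0.6, 0.213, 0.119, 0.34, 0, 0, 0.006, 0.6, 0.213, 0.119, 0.38, 0, 0, 0.006, 0.6, 0.213, 0.119, 0.403, 0, 0, 0.006]'

```text
time_s: 4.42
position: [0.4845, -0.1638, 0.0796]
orientation: [1.0, -0.006, -0.001, 0.0]
wrist_force: [0.1, 0.0, -0.3]
finger_gap: 0.0523
```

Run:
```python
from h import *
goto([.485,-.1653,.081],Rn.from_rotvec([0,0,-.0124]).__mul__(Rn.from_quat([1,0,0,0])).as_quat());print(np.round(arm.read_state()['q'],2))
```

```text
pos [ 0.4845 -0.1638  0.0796] F [ 0.14  0.04 -0.29] gap 0.0523 t 4.4167
shift [ 0.0019  0.0049 -0.0046] turn [0.     0.0009 0.0004]
[-0.52  0.24  0.86  1.93 -0.21  1.06 -1.16]
```

Request:
step_arm --targets '[0.5, 0.002, 0.005, -0.004, 0, 0, 0, 0.4, 0.002, 0.005, -0.004, 0, 0, 0, 0.2, 0.002, 0.005, -0.004, 0, 0, 0, 0, 0.002, 0.005, -0.004, 0, 0, 0, 0, 0.002, 0.005, -0.004, 0, 0, 0, 0, 0.002, 0.005, -0.004, 0, 0, 0, 0, 0.002, 0.005, -0.004, 0, 0, 0, 0, 0.002, 0.005, -0.004, 0, 0, 0, 0, 0.002, 0.005, -0.004, 0, 0, 0, 0, 0.002, 0.005, -0.004, 0, 0, 0]' --squeeze 12

```text
time_s: 5.25
position: [0.4854, -0.1653, 0.0812]
orientation: [1.0, -0.006, -0.001, -0.0]
wrist_force: [-1.0, 2.2, 5.2]
finger_gap: 0.0197
```

Request:
step_arm --targets '[0, 0, -0.03, 0, 0, 0, 0, 0, 0, -0.06, 0, 0, 0, 0, 0, 0, -0.1, 0, 0, 0, 0, 0, 0, -0.14, 0, 0, 0, 0, 0, 0, -0.18, 0, 0, 0, 0, 0, 0, -0.22, 0, 0, 0, 0, 0, 0, -0.25, 0, 0, 0, 0, 0, 0, -0.26, 0, 0, 0, 0, 0, 0, -0.26, 0, 0, 0, 0, 0, 0, -0.26, 0, 0, 0, 0]'

```text
time_s: 6.08
position: [0.4863, -0.0868, 0.0812]
orientation: [1.0, -0.005, -0.001, -0.0]
wrist_force: [0.7, 1.8, 2.3]
finger_gap: 0.0197
```

Request:
step_arm --targets '[0.6, 0, 0, 0, 0, 0, 0, 0.6, 0, 0, 0, 0, 0, 0, 0.6, 0, 0, 0, 0, 0, 0, 0.6, 0, 0, -0.05, 0, 0, 0, 0.6, 0, 0, -0.12, 0, 0, 0, 0.6, 0, 0, -0.2, 0, 0, 0, 0.6, -0.05, 0, -0.28, 0, 0, 0, 0.6, -0.12, 0, -0.34, 0, 0, 0, 0.6, -0.2, 0, -0.34, 0, 0, 0, 0.6, -0.2, 0, -0.34, 0, 0, 0]'

```text
time_s: 6.92
position: [0.4242, -0.0869, 0.1842]
orientation: [1.0, -0.006, -0.001, -0.002]
wrist_force: [0.1, -0.4, 0.2]
finger_gap: 0.052
```

Run:
```python
from h import *
np.save("w3.npy",np.array([vision.camera_info("wrist")],dtype=object),allow_pickle=True)
w=vision.get_image("wrist")[:,:,::-1]
cv2.imwrite("pics/w3.png",w)
cv2.imwrite("pics/w3c.png",cv2.resize(w[60:180,200:320],None,fx=5,fy=5,interpolation=cv2.INTER_CUBIC))
goto([.42,-.13,.2],[1,0,0,0])
```

```text
pos [ 0.4255 -0.0864  0.1838] F [-0.8  -0.09  0.37] gap 0.0522 t 6.9667
shift [-0.0169  0.1454 -0.0545] turn [-0.0012  0.0002 -0.0035]
```

View pics/w3c.png

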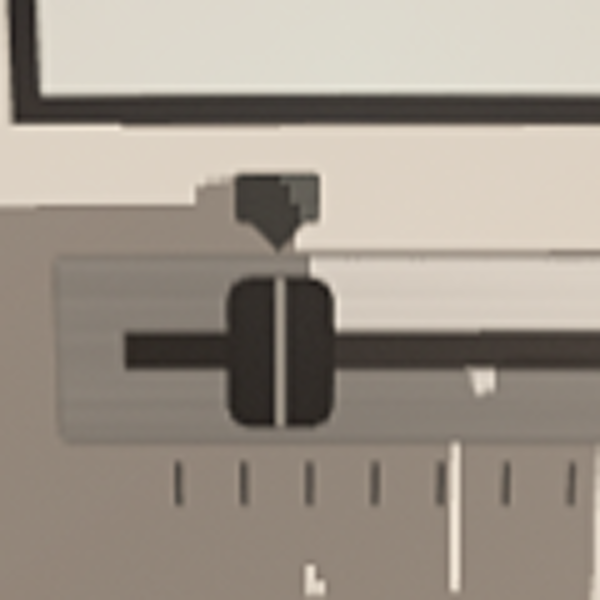

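Run:
```python
from h import *
i=np.load("w3.npy",allow_pickle=True)[0]
f=lambda p:(np.array(p,float)+.5)/5-.5+np.array([200,60])
print(onz(i,f([(279,249),(280,280),(280.5,352)]),[.067,.1145,.1145]))
# stud axis from w2 
i=np.load("w2.npy",allow_pickle=True)[0]
g=lambda p:(np.array(p,float)+.5)/8-.5+np.array([345,90])
print(onz(i,g([(380,328)]),.087),onz(i,g([(306,320),(316,322)]),[.066,.070]))
q=(Rn.from_rotvec([0,0,-.0124])*Rn.from_quat([1,0,0,0])).as_quat()
goto([.425,.3375,.184],q)
```

```text
[[ 0.50742794 -0.0872928   0.067     ]
 [ 0.49926931 -0.08770006  0.1145    ]
 [ 0.48640788 -0.08762387  0.1145    ]]
[[ 0.48343214 -0.27921973  0.087     ]] [[ 0.48417404 -0.27838298  0.066     ]
 [ 0.48394639 -0.27805332  0.07      ]]
pos [ 0.4255 -0.0864  0.1838] F [-0.8  -0.09  0.37] gap 0.0522 t 6.9667
shift [-0.0173 -1.4128  0.0046] turn [-0.0012  0.0002  0.0005]
```

Request:
step_arm --targets '[0.6, 0, -0.1, 0, 0, 0, 0, 0.6, 0, -0.2, 0, 0, 0, 0, 0.6, 0, -0.3, 0, 0, 0, 0, 0.6, 0, -0.4, 0, 0, 0, 0, 0.6, 0, -0.5, 0, 0, 0, 0, 0.6, 0, -0.6, 0, 0, 0, 0, 0.6, 0, -0.7, 0, 0, 0, 0, 0.6, 0, -0.8, 0, 0, 0, 0, 0.6, 0, -0.9, 0, 0, 0, 0, 0.6, 0, -1, 0, 0, 0, 0]'

```text
time_s: 7.8
position: [0.4289, 0.2152, 0.1841]
orientation: [1.0, -0.006, -0.001, -0.002]
wrist_force: [0.5, -0.6, 0.1]
finger_gap: 0.0521
```

Request:
step_arm --targets '[0.6, 0, -0.08, 0, 0, 0, 0, 0.6, -0.01, -0.16, 0, 0, 0, 0, 0.6, -0.02, -0.24, 0, 0, 0, 0, 0.6, -0.03, -0.32, 0, 0, 0, 0, 0.6, -0.03, -0.4, 0, 0, 0, 0, 0.6, -0.03, -0.43, 0, 0, 0, 0, 0.6, -0.03, -0.43, 0, 0, 0, 0, 0.6, -0.03, -0.43, 0, 0, 0, 0, 0.6, -0.03, -0.43, 0, 0, 0, 0, 0.6, -0.03, -0.43, 0, 0, 0, 0]'

```text
time_s: 8.63
position: [0.422, 0.3428, 0.1845]
orientation: [1.0, -0.007, -0.001, -0.001]
wrist_force: [0.2, -0.4, -0.6]
finger_gap: 0.0523
```

Run:
```python
from h import *
np.save("w4.npy",np.array([vision.camera_info("wrist")],dtype=object),allow_pickle=True)
w=vision.get_image("wrist")[:,:,::-1]
cv2.imwrite("pics/w4.png",w)
cv2.imwrite("pics/w4c.png",cv2.resize(w[80:180,200:310],None,fx=6,fy=6,interpolation=cv2.INTER_CUBIC))
goto([.462,.3375,.1],[1,0,0,0]);print(np.round(arm.read_state()['q'],2))
```

```text
pos [0.4219 0.343  0.1846] F [ 0.29 -0.8   0.47] gap 0.0523 t 8.6833
shift [0.1343 0.0176 0.2818] turn [-0.001   0.0005 -0.0041]
[-1.09  0.16  0.37  1.71 -0.06  1.28 -2.3 ]
```

View pics/w4.png

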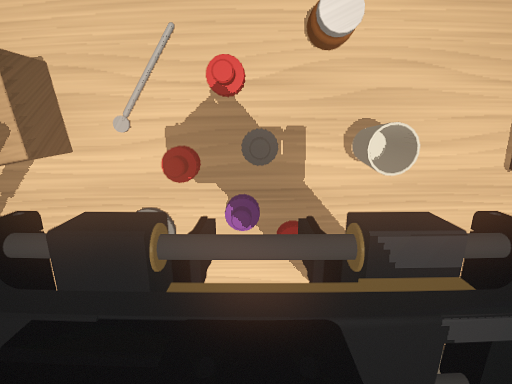

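View pics/w4c.png

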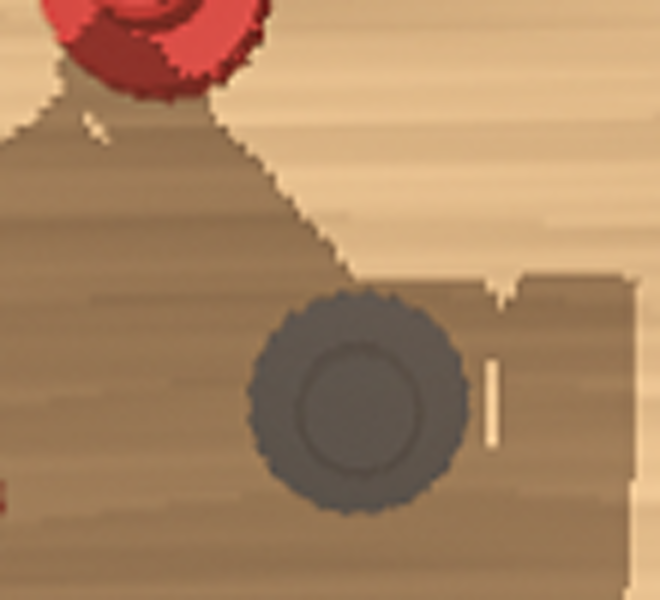

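Run:
```python
from h import *
i=np.load("w4.npy",allow_pickle=True)[0]
f=lambda p:(np.array(p,float)+.5)/6-.5+np.array([200,80])
p=onz(i,f([(360,408),(359,402)]),[.048,.022]);print(p)
goto([p[0,0],p[0,1],.06],[1,0,0,0])
goto([p[0,0],p[0,1],.0275],[1,0,0,0])
```

```text
[[0.46284004 0.33802372 0.048     ]
 [0.46208398 0.3380151  0.022     ]]
pos [0.4219 0.343  0.1846] F [ 0.29 -0.8   0.47] gap 0.0523 t 8.6833
shift [0.1373 0.0163 0.4151] turn [-0.001   0.0005 -0.0041]
pos [0.4219 0.343  0.1846] F [ 0.29 -0.8   0.47] gap 0.0523 t 8.6833
shift [0.1375 0.0166 0.5234] turn [-0.001   0.0005 -0.0041]
```

Request:
step_arm --targets '[0.6, 0.06, 0.01, 0.03, -0.001, 0, 0, 0.6, 0.12, 0.016, 0.08, -0.001, 0, 0, 0.6, 0.137, 0.016, 0.14, -0.001, 0, 0, 0.6, 0.137, 0.016, 0.2, -0.001, 0, 0, 0.6, 0.137, 0.016, 0.26, -0.001, 0, 0, 0.6, 0.137, 0.016, 0.32, -0.001, 0, 0, 0.6, 0.137, 0.016, 0.37, -0.001, 0, 0, 0.6, 0.137, 0.016, 0.4, -0.001, 0, 0, 0.6, 0.137, 0.016, 0.4, -0.001, 0, 0, 0.6, 0.137, 0.016, 0.4, -0.001, 0, 0]'

```text
time_s: 9.52
position: [0.463, 0.3377, 0.0649]
orientation: [1.0, -0.007, -0.001, 0.0]
wrist_force: [-0.1, -0.4, -0.1]
finger_gap: 0.052
```

Run:
```python
from h import *
goto([.4628,.338,.0275],[1,0,0,0])
print(Rn.from_quat(arm.read_state()['orientation']).as_matrix().round(4))
```

```text
pos [0.463  0.3377 0.0649] F [-0.14 -0.37 -0.13] gap 0.052 t 9.5167
shift [-0.0004 -0.0009  0.1248] turn [ 0.      0.0005 -0.0043]
[[ 0.9999 -0.0135 -0.0016]
 [-0.0135 -0.9999 -0.    ]
 [-0.0016  0.     -1.    ]]
```

Request:
step_arm --targets '[0.6, 0, 0, 0.03, 0, 0.0005, 0, 0.6, 0, 0, 0.06, 0, 0.0005, 0, 0.6, 0, 0, 0.09, 0, 0.0005, 0, 0.6, 0, 0, 0.115, 0, 0.0005, 0, 0.6, 0, 0, 0.125, 0, 0.0005, 0, 0.5, 0, 0, 0.125, 0, 0.0005, 0, 0.4, 0, 0, 0.125, 0, 0.0005, 0, 0, 0, 0, 0.125, 0, 0.0005, 0, 0, 0, 0, 0.125, 0, 0.0005, 0, 0, 0, 0, 0.125, 0, 0.0005, 0]' --squeeze 35

```text
time_s: 10.35
position: [0.4631, 0.3379, 0.0278]
orientation: [1.0, -0.007, 0.0, -0.0]
wrist_force: [0.5, -0.9, -0.7]
finger_gap: 0.0264
```

Run:
```python
from h import *
goto([.4628,.338,.0275],[1,0,0,0])
```

```text
pos [0.4631 0.3379 0.0278] F [ 0.45 -0.88 -0.65] gap 0.0264 t 10.35
shift [-0.0011 -0.0003  0.0009] turn [-0.0001 -0.0001 -0.0043]
```

Request:
step_arm --targets '[0, 0, 0, 0, 0, 0, 0, 0, 0, 0, -0.03, 0, 0, 0, 0, 0, 0, -0.08, 0, 0, 0, 0, 0, 0, -0.14, 0, 0, 0, 0, 0, 0, -0.2, 0, 0, 0, 0, 0, 0, -0.27, 0, 0, 0, 0, 0, 0, -0.34, 0, 0, 0, 0, 0, 0, -0.42, 0, 0, 0, 0, 0, 0.03, -0.5, 0, 0, 0, 0, 0, 0.08, -0.53, 0, 0, 0]'

```text
time_s: 11.18
position: [0.4634, 0.3157, 0.1909]
orientation: [1.0, -0.006, 0.002, -0.002]
wrist_force: [0.6, -0.1, -0.2]
finger_gap: 0.0003
```

Run:
```python
from h import *
w=vision.get_image("wrist")[:,:,::-1]
cv2.imwrite("pics/w5.png",w)
q=(Rn.from_rotvec([0,0,-.0124])*Rn.from_quat([1,0,0,0])).as_quat()
goto([.44,-.2787,.19],q);print(np.round(arm.read_state()['q'],2))
```

```text
pos [0.4649 0.3116 0.1916] F [ 3.1  -2.49  2.2 ] gap 0.0001 t 11.2333
shift [-5.1600e-02  1.9687e+00 -1.9000e-03] turn [-0.0011 -0.0015 -0.0011]
[-1.03  0.19  0.41  1.67 -0.08  1.29 -2.19]
```

View pics/w5.png

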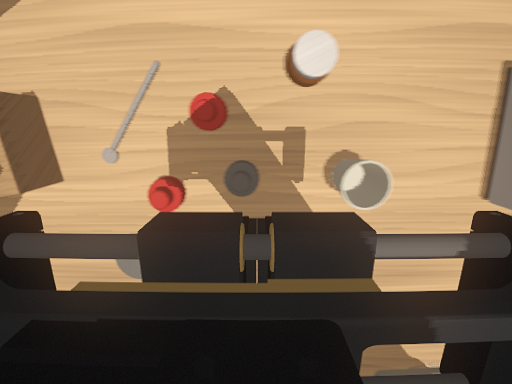

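Run:
```python
from h import *
i=vision.camera_info("wrist")
w=cv2.imread("pics/w5.png")
cv2.imwrite("pics/w5c.png",cv2.resize(w[145:215,205:285],None,fx=8,fy=8,interpolation=cv2.INTER_CUBIC))
print(onz(i,[(241,178)],.048))
q=(Rn.from_rotvec([0,0,-.0124])*Rn.from_quat([1,0,0,0])).as_quat()
goto([.42,.335,.15],q)
```

```text
[[0.46909444 0.33027562 0.048     ]]
pos [0.4649 0.3116 0.1916] F [ 3.1  -2.49  2.2 ] gap 0.0001 t 11.2333
shift [-0.1515 -0.0751  0.1382] turn [-0.0011 -0.0015 -0.0011]
```

View pics/w5c.png

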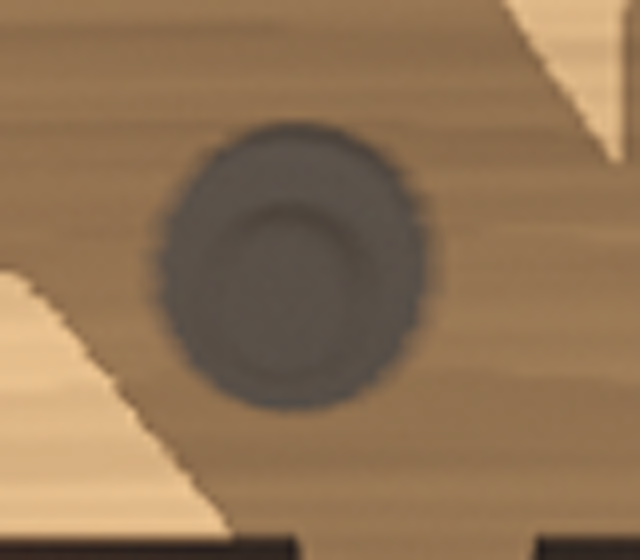

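Request:
step_arm --targets '[0.6, -0.04, -0.02, 0.01, -0.001, -0.001, -0.001, 0.6, -0.08, -0.04, 0.02, -0.001, -0.001, -0.001, 0.6, -0.12, -0.06, 0.03, -0.001, -0.001, -0.001, 0.6, -0.15, -0.08, 0.03, -0.001, -0.001, -0.001, 0.6, -0.15, -0.08, 0.03, -0.001, -0.001, -0.001, 0.6, -0.15, -0.08, 0.03, -0.001, -0.001, -0.001, 0.6, -0.15, -0.08, 0.03, -0.001, -0.001, -0.001, 0.6, -0.15, -0.08, 0.03, -0.001, -0.001, -0.001, 0.6, -0.15, -0.08, 0.03, -0.001, -0.001, -0.001, 0.6, -0.15, -0.08, 0.03, -0.001, -0.001, -0.001]'

```text
time_s: 12.07
position: [0.4208, 0.336, 0.1825]
orientation: [1.0, -0.007, 0.001, -0.0]
wrist_force: [0.1, -0.2, -0.3]
finger_gap: 0.0511
```

Run:
```python
from h import *
np.save("w6.npy",np.array([vision.camera_info("wrist")],dtype=object),allow_pickle=True)
w=vision.get_image("wrist")[:,:,::-1]
cv2.imwrite("pics/w6.png",w)
cv2.imwrite("pics/w6c.png",cv2.resize(w[80:180,200:310],None,fx=6,fy=6,interpolation=cv2.INTER_CUBIC))
goto([.462,.3375,.1],[1,0,0,0])
```

```text
pos [0.4206 0.3361 0.1825] F [-1.54 -0.27  0.53] gap 0.0516 t 12.1167
shift [ 0.1374 -0.0066  0.2751] turn [-0.0001 -0.0005 -0.0043]
```

View pics/w6c.png

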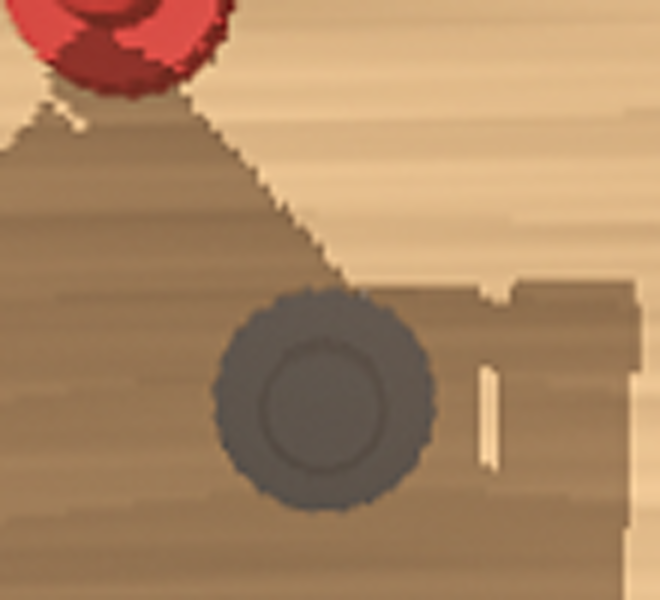

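Run:
```python
from h import *
i=np.load("w6.npy",allow_pickle=True)[0]
f=lambda p:(np.array(p,float)+.5)/6-.5+np.array([200,80])
p=onz(i,f([(323,406),(325,400)]),[.048,.022]);print(p)
goto([p[0,0],p[0,1],.027],[1,0,0,0])
```

```text
[[0.46263688 0.33811086 0.048     ]
 [0.46199193 0.33797647 0.022     ]]
pos [0.4206 0.3361 0.1825] F [-1.54 -0.27  0.53] gap 0.0516 t 12.1167
shift [ 0.1391 -0.0085  0.5185] turn [-0.0001 -0.0005 -0.0043]
```

Request:
step_arm --targets '[0.5, 0.07, -0.004, 0.04, 0, 0, 0, 0.5, 0.13, -0.008, 0.1, 0, 0, 0, 0.5, 0.138, -0.008, 0.17, 0, 0, 0, 0.5, 0.138, -0.008, 0.24, 0, 0, 0, 0.5, 0.138, -0.008, 0.31, 0, 0, 0, 0.5, 0.138, -0.008, 0.38, 0, 0, 0, 0.5, 0.138, -0.008, 0.44, 0, 0, 0, 0.5, 0.138, -0.008, 0.48, 0, 0, 0, 0.5, 0.138, -0.008, 0.505, 0, 0, 0, 0.5, 0.138, -0.008, 0.51, 0, 0, 0]'

```text
time_s: 12.95
position: [0.4619, 0.3375, 0.0285]
orientation: [1.0, -0.007, 0.0, 0.0]
wrist_force: [-0.5, -0.2, -0.6]
finger_gap: 0.0435
```

Run:
```python
from h import *
goto([.4625,.338,.027],[1,0,0,0])
```

```text
pos [0.4619 0.3375 0.0285] F [-0.46 -0.2  -0.63] gap 0.0435 t 12.95
shift [ 0.0019 -0.0016  0.0049] turn [ 0.0003 -0.0002 -0.0043]
```

Request:
step_arm --targets '[0.5, 0.002, -0.002, 0.005, 0, 0, 0, 0, 0.002, -0.002, 0.005, 0, 0, 0, 0, 0.002, -0.002, 0.005, 0, 0, 0, 0, 0.002, -0.002, 0.005, 0, 0, 0, 0, 0.002, -0.002, 0.005, 0, 0, 0, 0, 0.002, -0.002, 0.005, 0, 0, 0, 0, 0.002, -0.002, 0.005, 0, 0, 0, 0, 0.002, -0.002, 0.005, 0, 0, 0, 0, 0.002, -0.002, 0.005, 0, 0, 0, 0, 0.002, -0.002, 0.005, 0, 0, 0]' --squeeze 50

```text
time_s: 13.78
position: [0.4625, 0.3381, 0.027]
orientation: [1.0, -0.007, 0.0, 0.0]
wrist_force: [0.7, 1.2, 0.1]
finger_gap: 0.0013
```

Run:
```python
from h import *
goto([.4625,.338,.027],[1,0,0,0])
for n in ("wrist","scene"):
    w=vision.get_image(n)[:,:,::-1]
    cv2.imwrite(f"pics/{n}7.png",w)
w=w[190:280,300:420];cv2.imwrite("pics/s7c.png",cv2.resize(w,None,fx=6,fy=6,interpolation=cv2.INTER_CUBIC))
```

```text
pos [0.4625 0.3381 0.027 ] F [0.65 1.17 0.06] gap 0.0013 t 13.7833
shift [-0.0002  0.0002 -0.0001] turn [ 0.0003 -0.0002 -0.0043]
```

View pics/s7c.png

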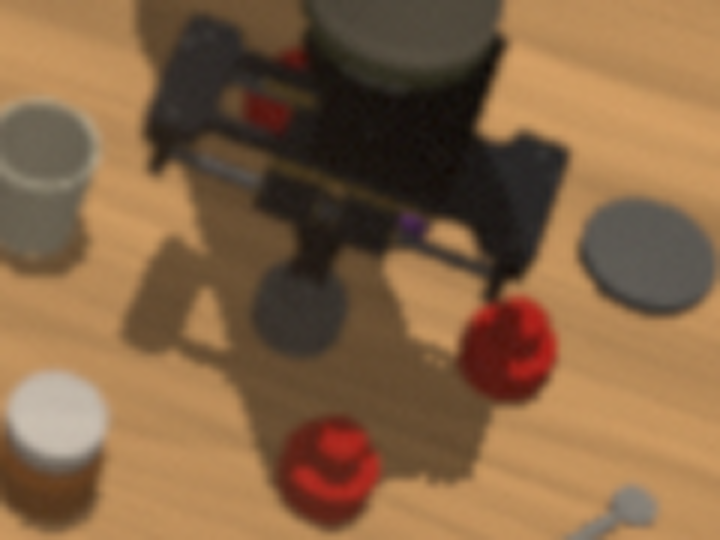

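View pics/wrist7.png

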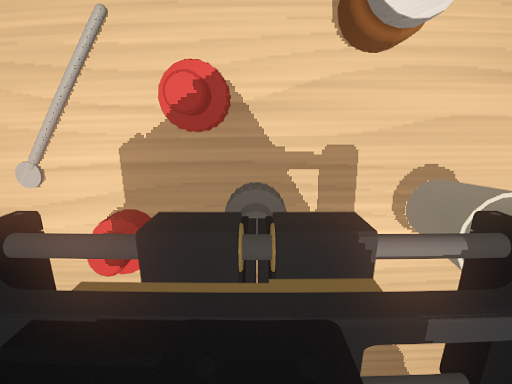

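Run:
```python
from h import *
i=vision.camera_info("wrist")
print(onz(i,[(256,183)],.024),onz(i,[(228,211),(285,211)],.02))
w=cv2.imread("pics/wrist7.png")
cv2.imwrite("pics/w7c.png",cv2.resize(w[175:290,205:310],None,fx=5,fy=5,interpolation=cv2.INTER_CUBIC))
S=vision.camera_info("scene")
print(proj(S,[[.4625,.338,.027],[.4625,.338,.048],[.49,.338,.03]]))
print(proj(i,[[.4625,.338,.027],[.4625,.338,.048]]))
```

```text
[[0.48867061 0.33721043 0.024     ]] [[0.46671952 0.35851954 0.02      ]
 [0.46611258 0.31577402 0.02      ]]
[[349.92916896 238.62711043]
 [351.22657721 234.79173426]
 [347.48907521 244.83394023]]
[[255.42300558 219.06643318]
 [255.35160568 229.71325651]]
```

View pics/w7c.png

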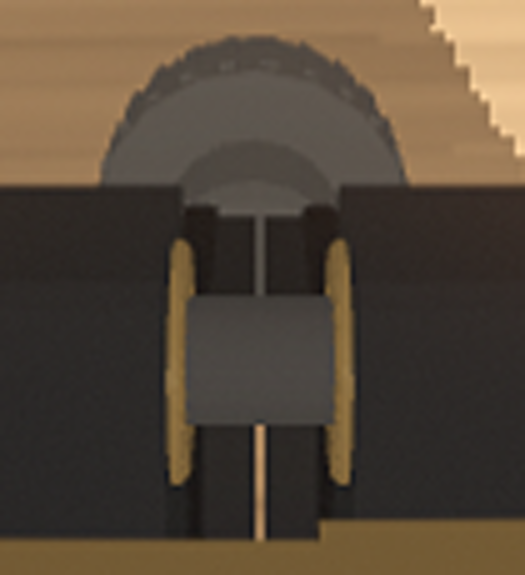

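Run:
```python
from h import *
i=vision.camera_info("wrist")
for x in (.4625,.4655,.470,.475,.485):
    print(x,(proj(i,[[x+.02325,.337,.0],[x+.02325,.337,.026],[x+.013,.337,.026],[x+.013,.337,.048]])[:,1]-175)*5)
print((proj(i,[[.4625,.337,.027],[.472,.337,.027],[.472,.337,.048],[.472,.337,.065]])[:,1]-175)*5)
# widths
a=(np.array([(186,185),(335,185)])+.5)/5-.5+np.array([205,175]);print(onz(i,a,.036))
```

```text
0.4625 [ 27.50896448  62.95685841 132.4104341  178.48966167]
0.4655 [  9.12681784  42.29343811 112.26537241 156.06669265]
0.47 [-18.66909388  11.0114185   81.76443676 122.07235759]
0.475 [-49.86795373 -24.15193168  47.47360971  83.7910459 ]
0.485 [-113.26358771  -95.76702385  -22.38359456    5.60334879]
[220.23954485 157.70585741 204.40867913 250.96774584]
[[0.47120376 0.34723191 0.036     ]
 [0.47091229 0.32671658 0.036     ]]
```

Request:
step_arm --targets '[0, 0, 0, 0.001, 0, 0, 0, 0, 0, 0, 0.002, 0, 0, 0, 0, 0, 0, 0.003, 0, 0, 0, 0, 0, 0, 0.004, 0, 0, 0, 0, 0, 0, 0.005, 0, 0, 0, 0, 0, 0, 0.006, 0, 0, 0, 0, 0, 0, 0.007, 0, 0, 0, 0, 0, 0, 0.008, 0, 0, 0, 0, 0, 0, 0.008, 0, 0, 0, 0, 0, 0, 0.008, 0, 0, 0]' --squeeze 20

```text
time_s: 14.72
position: [0.4625, 0.3381, 0.0246]
orientation: [1.0, -0.007, 0.0, 0.0]
wrist_force: [0.5, 0.2, -0.8]
finger_gap: 0.0006
```

Request:
step_arm --targets '[0, 0, 0, 0.001, 0, 0, 0, 0, 0, 0, 0.002, 0, 0, 0, 0, 0, 0, 0.003, 0, 0, 0, 0, 0, 0, 0.004, 0, 0, 0, 0, 0, 0, 0.005, 0, 0, 0, 0, 0, 0, 0.006, 0, 0, 0, 0, 0, 0, 0.007, 0, 0, 0, 0, 0, 0, 0.008, 0, 0, 0, 0, 0, 0, 0.009, 0, 0, 0, 0, 0, 0, 0.01, 0, 0, 0]'

```text
time_s: 15.55
position: [0.4627, 0.3382, 0.0224]
orientation: [1.0, -0.007, 0.0, 0.0]
wrist_force: [-4.2, -2.7, 12.7]
finger_gap: 0.0003
```

Run:
```python
from h import *
goto([.4625,.338,.027],[1,0,0,0])
w=vision.get_image("wrist")[:,:,::-1]
cv2.imwrite("pics/w8c.png",cv2.resize(w[155:290,205:310],None,fx=5,fy=4.4,interpolation=cv2.INTER_CUBIC))
```

```text
pos [0.4627 0.3382 0.0224] F [-4.24 -2.67 12.67] gap 0.0003 t 15.55
shift [-0.0006  0.0005 -0.0154] turn [ 0.0002 -0.0002 -0.0044]
```

View pics/w8c.png

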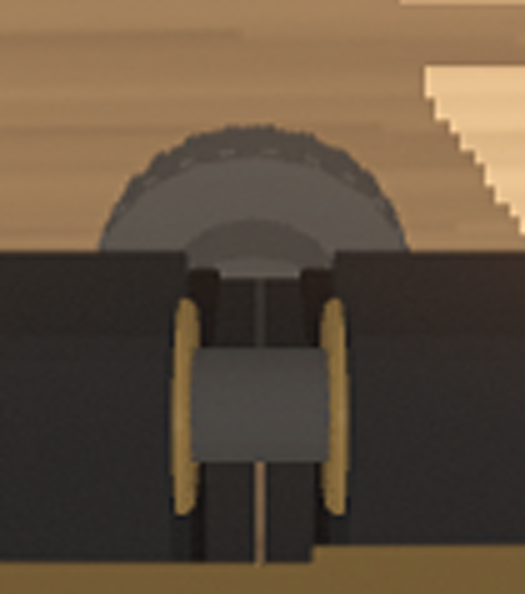

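Run:
```python
from h import *
i=np.load("w4.npy",allow_pickle=True)[0]
print("cup",onz(i,[(392,148),(367,148),(418,148)],.07)); print("jar",onz(i,[(342,12)],.062)); print("red/purple",onz(i,[(181,163),(242,212),(225,73)],.03), "spare",onz(i,[(150,235)],.013))
goto([.4623,.338,.06],[1,0,0,0]);goto([.4623,.338,.002],[1,0,0,0])
w=cv2.imread("pics/wrist7.png");
```

```text
cup [[0.46268011 0.19118566 0.07      ]
 [0.46287279 0.21933021 0.07      ]
 [0.46251905 0.16157682 0.07      ]]
jar [[0.60148542 0.25199113 0.062     ]]
red/purple [[0.44358853 0.43759834 0.03      ]
 [0.37762342 0.36198071 0.03      ]
 [0.5491474  0.37761448 0.03      ]] spare [[0.33918227 0.49544476 0.013     ]]
pos [0.4627 0.3382 0.0224] F [-3.74 -2.07  8.71] gap 0.0005 t 15.6
shift [-0.0011  0.0007 -0.1253] turn [ 0.0002 -0.0002 -0.0043]
pos [0.4627 0.3382 0.0224] F [-3.74 -2.07  8.71] gap 0.0005 t 15.6
shift [-0.0012  0.0006  0.068 ] turn [ 0.0002 -0.0002 -0.0043]
```

Request:
step_arm --targets '[0, 0, 0, -0.02, 0, 0, 0, 0.5, 0, 0, -0.04, 0, 0, 0, 0.5, 0, 0, -0.04, 0, 0, 0, 0.5, 0, 0, -0.04, 0, 0, 0, 0.5, 0, 0, -0.04, 0, 0, 0, 0.5, 0, 0, -0.04, 0, 0, 0, 0.5, 0, 0, -0.04, 0, 0, 0, 0.5, 0, 0, -0.04, 0, 0, 0, 0.5, 0, 0, -0.02, 0, 0, 0, 0.5, 0, 0, -0.02, 0, 0, 0]'

```text
time_s: 16.43
position: [0.4622, 0.3378, 0.0273]
orientation: [1.0, -0.007, -0.0, 0.001]
wrist_force: [0.7, 0.2, 0.7]
finger_gap: 0.0426
```

Run:
```python
from h import *
goto([.4625,.338,.003],[1,0,0,0])
w=vision.get_image("wrist")[:,:,::-1]
cv2.imwrite("pics/w9.png",w)
```

```text
pos [0.4622 0.3378 0.0273] F [0.73 0.18 0.66] gap 0.0426 t 16.4333
shift [ 0.0011 -0.0008  0.0809] turn [ 0.0005  0.0001 -0.0044]
```

View pics/w9.png

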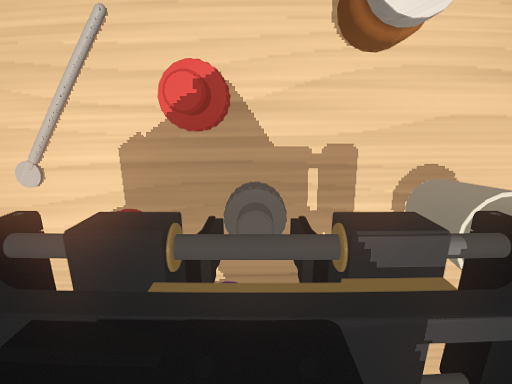

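Request:
step_arm --targets '[0.5, 0, 0, 0.01, 0, 0, 0, 0.5, 0, 0, 0.025, 0, 0, 0, 0.5, 0, 0, 0.04, 0, 0, 0, 0.5, 0, 0, 0.055, 0, 0, 0, 0.5, 0, 0, 0.065, 0, 0, 0, 0.5, 0, 0, 0.072, 0, 0, 0, 0.5, 0, 0, 0.077, 0, 0, 0, 0.5, 0, 0, 0.08, 0, 0, 0, 0.5, 0, 0, 0.08, 0, 0, 0, 0.5, 0, 0, 0.08, 0, 0, 0]'

```text
time_s: 17.32
position: [0.4623, 0.3379, 0.0037]
orientation: [1.0, -0.007, -0.0, 0.001]
wrist_force: [-0.5, -0.1, 0.5]
finger_gap: 0.0436
```

Run:
```python
from h import *
goto([.4625,.338,.003],[1,0,0,0])
```

```text
pos [0.4623 0.3379 0.0037] F [-0.49 -0.06  0.48] gap 0.0436 t 17.3167
shift [ 0.0008 -0.0005  0.0022] turn [ 0.0004  0.0001 -0.0043]
```

Now close and hold.

Request:
step_arm --targets '[0, 0, 0, 0.003, 0, 0, 0, 0, 0, 0, 0.003, 0, 0, 0, 0, 0, 0, 0.003, 0, 0, 0, 0, 0, 0, 0.003, 0, 0, 0, 0, 0, 0, 0.003, 0, 0, 0, 0, 0, 0, 0.003, 0, 0, 0, 0, 0, 0, 0.003, 0, 0, 0, 0, 0, 0, 0.003, 0, 0, 0, 0, 0, 0, 0.003, 0, 0, 0, 0, 0, 0, 0.003, 0, 0, 0]' --squeeze 40

```text
time_s: 18.15
position: [0.4623, 0.3379, 0.0029]
orientation: [1.0, -0.007, -0.0, 0.001]
wrist_force: [0.0, 0.2, 1.1]
finger_gap: 0.0251
```

Request:
step_arm --targets '[0, 0, 0, -0.02, 0, 0, 0, 0, 0, 0, -0.05, 0, 0, 0, 0, 0, 0, -0.1, 0, 0, 0, 0, 0, 0, -0.16, 0, 0, 0, 0, 0, 0, -0.23, 0, 0, 0, 0, 0, 0, -0.3, 0, 0, 0, 0, 0, 0, -0.38, 0, 0, 0, 0, 0, 0, -0.46, 0, 0, 0, 0, 0, 0, -0.53, 0, 0, 0, 0, 0, 0, -0.55, 0, 0, 0]' --squeeze 60

```text
time_s: 18.98
position: [0.4638, 0.3389, 0.1723]
orientation: [1.0, -0.007, 0.002, -0.001]
wrist_force: [0.4, -0.5, -0.5]
finger_gap: 0.0245
```

Run:
```python
from h import *
q=(Rn.from_rotvec([0,0,-.0124])*Rn.from_quat([1,0,0,0])).as_quat()
goto([.43,-.2787,.18],q)
cv2.imwrite("pics/w10.png",vision.get_image("wrist")[:,:,::-1])
w=vision.get_image("scene")[:,:,::-1]
cv2.imwrite("pics/s10.png",cv2.resize(w[120:300,280:450],None,fx=4,fy=3.3,interpolation=cv2.INTER_CUBIC))
```

```text
pos [0.4638 0.3389 0.1723] F [ 0.44 -0.49 -0.51] gap 0.0245 t 18.9833
shift [-0.0835  2.0599 -0.0316] turn [-0.0009 -0.0012 -0.0005]
```

View pics/s10.png

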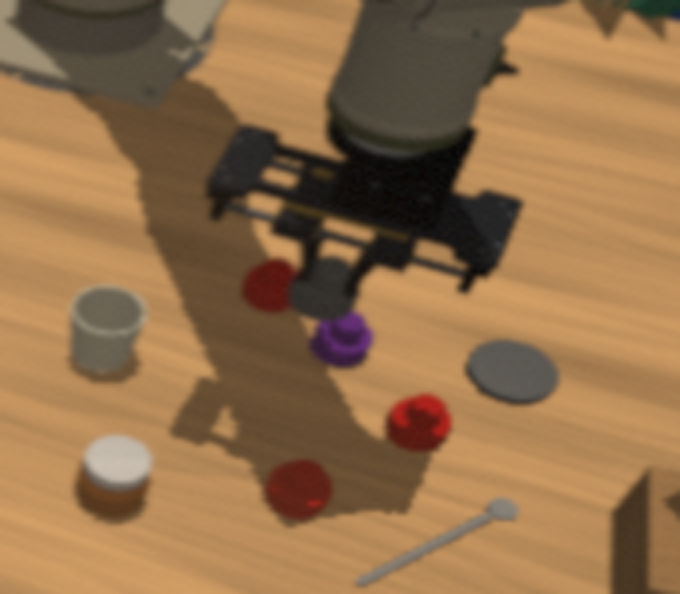

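View pics/w10.png

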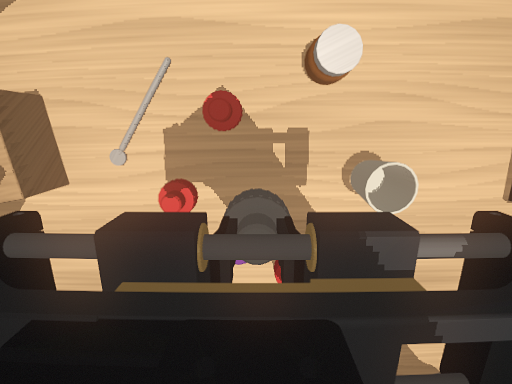

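Run:
```python
from h import *
w=cv2.imread("pics/w10.png")
cv2.imwrite("pics/w10c.png",cv2.resize(w[175:280,200:315],None,fx=6,fy=5.5,interpolation=cv2.INTER_CUBIC))
i=vision.camera_info("wrist");s=arm.read_state();R,t=tool(s)
def P(dx,dz): return t+R.apply([dx,0,0.003-dz])   # dz above rim
pts=[P(.02325,0),P(.02325,.026),P(.013,.026),P(.013,.048)]
p=proj(i,pts);print(((p-[200,175])*[6,5.5]).round())
```

```text
[[332.  66.]
 [331. 115.]
 [331. 201.]
 [330. 268.]]
```

View pics/w10c.png

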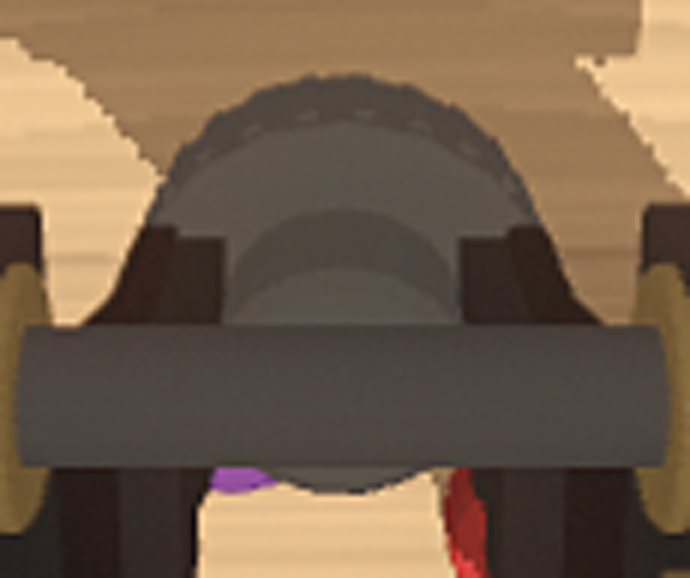

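Request:
step_arm --targets '[0, -0.01, 0.08, -0.04, 0, 0, 0, 0, -0.02, 0.18, -0.08, 0, 0, 0, 0, -0.03, 0.28, -0.12, 0, 0, 0, 0, -0.03, 0.38, -0.16, 0, 0, 0, 0, -0.03, 0.48, -0.16, 0, 0, 0, 0, -0.03, 0.58, -0.16, 0, 0, 0, 0, -0.03, 0.68, -0.16, 0, 0, 0, 0, -0.03, 0.79, -0.16, 0, 0, 0, 0, -0.03, 0.9, -0.16, 0, 0, 0, 0, -0.03, 1, -0.16, 0, 0, 0]'

```text
time_s: 19.92
position: [0.4488, 0.0365, 0.2159]
orientation: [1.0, -0.007, 0.0, -0.0]
wrist_force: [0.6, -0.8, -0.2]
finger_gap: 0.0246
```

Request:
step_arm --targets '[0, 0, 0.1, 0, 0, 0, 0, 0, 0, 0.2, 0, 0, 0, 0, 0, 0, 0.3, 0, 0, 0, 0, 0, 0, 0.4, 0, 0, 0, 0, 0, 0, 0.5, 0, 0, 0, 0, 0, 0, 0.6, 0, 0, 0, 0, 0, 0, 0.7, 0, 0, 0, 0, 0, 0, 0.8, 0, 0, 0, 0, 0, 0, 0.9, 0, 0, 0, 0, 0, 0, 1, 0, 0, 0, 0]'

```text
time_s: 20.75
position: [0.4438, -0.2645, 0.215]
orientation: [1.0, -0.007, -0.0, -0.0]
wrist_force: [0.3, -0.6, -0.2]
finger_gap: 0.0246
```

Run:
```python
from h import *
q=(Rn.from_rotvec([0,0,-.0124])*Rn.from_quat([1,0,0,0])).as_quat()
goto([.442,-.278,.222],q)
```

```text
pos [ 0.4438 -0.2645  0.215 ] F [ 0.34 -0.56 -0.24] gap 0.0246 t 20.75
shift [-0.0053  0.0451 -0.0235] turn [-0.0003  0.0002 -0.0004]
```

Request:
step_arm --targets '[0, -0.005, 0.02, -0.02, 0, 0, 0, 0, -0.005, 0.045, -0.023, 0, 0, 0, 0, -0.005, 0.045, -0.023, 0, 0, 0, 0, -0.005, 0.045, -0.023, 0, 0, 0, 0, -0.005, 0.045, -0.023, 0, 0, 0, 0, -0.005, 0.045, -0.023, 0, 0, 0, 0, -0.005, 0.045, -0.023, 0, 0, 0, 0, -0.005, 0.045, -0.023, 0, 0, 0, 0, -0.005, 0.045, -0.023, 0, 0, 0, 0, -0.005, 0.045, -0.023, 0, 0, 0]'

```text
time_s: 21.58
position: [0.4422, -0.2778, 0.2219]
orientation: [1.0, -0.007, -0.0, -0.0]
wrist_force: [0.4, 0.2, -0.6]
finger_gap: 0.0247
```

Run:
```python
from h import *
np.save("w11.npy",np.array([vision.camera_info("wrist")],dtype=object),allow_pickle=True)
w=vision.get_image("wrist")[:,:,::-1]
cv2.imwrite("pics/w11.png",w)
cv2.imwrite("pics/w11c.png",cv2.resize(w[110:180,220:300],None,fx=8,fy=8,interpolation=cv2.INTER_CUBIC))
goto([.4838,-.278,.222],[1,0,0,0])
```

```text
pos [ 0.4421 -0.2779  0.2219] F [-1.05 -0.16 -0.41] gap 0.0246 t 21.6333
shift [ 0.1389 -0.0014 -0.0005] turn [-0.0003  0.0001 -0.0043]
```

View pics/w11.png

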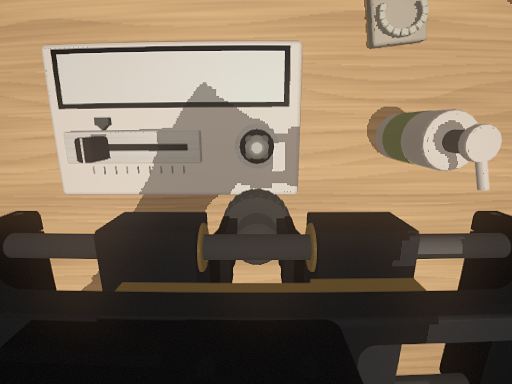

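View pics/w11c.png

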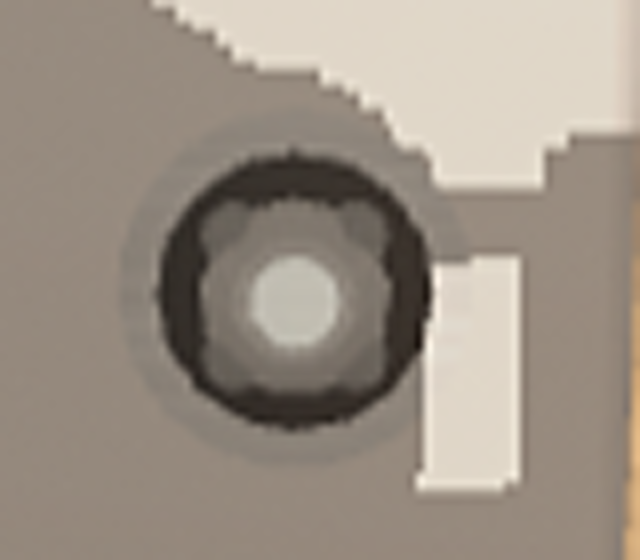

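Run:
```python
from h import *
i=np.load("w11.npy",allow_pickle=True)[0]
f=lambda p:(np.array(p,float)+.5)/8-.5+np.array([220,110])
p=onz(i,f([(295,300),(295,292),(295,286)]),[.087,.070,.066]);print(p)
q=(Rn.from_rotvec([0,0,-.0124])*Rn.from_quat([1,0,0,0])).as_quat()
goto([.4835,-.278,.100],q)
```

```text
[[ 0.48392056 -0.27910982  0.087     ]
 [ 0.4838797  -0.27909999  0.07      ]
 [ 0.48452347 -0.27910656  0.066     ]]
pos [ 0.4421 -0.2779  0.2219] F [-1.05 -0.16 -0.41] gap 0.0246 t 21.6333
shift [ 0.1381 -0.0011  0.4061] turn [-0.0003  0.0001 -0.0004]
```

Request:
step_arm --targets '[0, 0.05, 0, 0.02, 0, 0, 0, 0, 0.1, -0.001, 0.06, 0, 0, 0, 0, 0.138, -0.001, 0.11, 0, 0, 0, 0, 0.138, -0.001, 0.17, 0, 0, 0, 0, 0.138, -0.001, 0.23, 0, 0, 0, 0, 0.138, -0.001, 0.29, 0, 0, 0, 0, 0.138, -0.001, 0.34, 0, 0, 0, 0, 0.138, -0.001, 0.38, 0, 0, 0, 0, 0.138, -0.001, 0.4, 0, 0, 0, 0, 0.138, -0.001, 0.4, 0, 0, 0]'

```text
time_s: 22.47
position: [0.483, -0.2777, 0.1009]
orientation: [1.0, -0.007, -0.001, -0.001]
wrist_force: [1.2, -0.8, -0.4]
finger_gap: 0.0245
```

Run:
```python
from h import *
q=(Rn.from_rotvec([0,0,-.0124])*Rn.from_quat([1,0,0,0])).as_quat()
goto([.4835,-.2781,.085],q)
i=vision.camera_info("wrist")
w=vision.get_image("wrist")[:,:,::-1]
cv2.imwrite("pics/w12.png",w)
cv2.imwrite("pics/w12c.png",cv2.resize(w[130:280,190:325],None,fx=5,fy=4,interpolation=cv2.INTER_CUBIC))
```

```text
pos [ 0.483  -0.2777  0.1009] F [ 1.21 -0.82 -0.38] gap 0.0245 t 22.4667
shift [0.0019 0.0013 0.0528] turn [-0.0004  0.0007 -0.0004]
```

View pics/w12c.png

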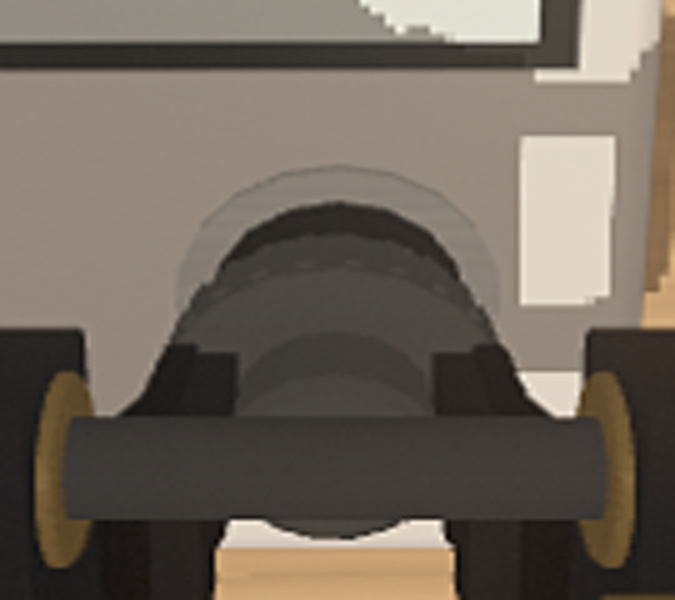

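Request:
step_arm --targets '[0, 0.001, 0.001, 0.006, 0, 0.0005, 0, 0, 0.002, 0.001, 0.012, 0, 0.0005, 0, 0, 0.002, 0.001, 0.018, 0, 0.0005, 0, 0, 0.002, 0.001, 0.024, 0, 0.0005, 0, 0, 0.002, 0.001, 0.03, 0, 0.0005, 0, 0, 0.002, 0.001, 0.036, 0, 0.0005, 0, 0, 0.002, 0.001, 0.042, 0, 0.0005, 0, 0, 0.002, 0.001, 0.048, 0, 0.0005, 0, 0, 0.002, 0.001, 0.05, 0, 0.0005, 0, 0, 0.002, 0.001, 0.05, 0, 0.0005, 0]'

```text
time_s: 23.35
position: [0.4839, -0.2783, 0.0866]
orientation: [1.0, -0.007, 0.0, -0.0]
wrist_force: [0.1, 0.1, -0.3]
finger_gap: 0.0248
```

Request:
step_arm --targets '[0, -0.001, 0.001, 0.004, 0, 0, 0, 0, -0.001, 0.001, 0.008, 0, 0, 0, 0, -0.001, 0.001, 0.011, 0, 0, 0, 0, -0.001, 0.001, 0.014, 0, 0, 0, 0, -0.001, 0.001, 0.017, 0, 0, 0, 0, -0.001, 0.001, 0.02, 0, 0, 0, 0, -0.001, 0.001, 0.023, 0, 0, 0, 0, -0.001, 0.001, 0.026, 0, 0, 0, 0, -0.001, 0.001, 0.029, 0, 0, 0, 0, -0.001, 0.001, 0.032, 0, 0, 0]'

```text
time_s: 24.18
position: [0.4841, -0.2788, 0.0775]
orientation: [1.0, -0.007, 0.001, -0.0]
wrist_force: [-0.6, -0.1, 3.9]
finger_gap: 0.0248
```

Request:
step_arm --targets '[0, -0.001, 0, 0.002, 0, 0, 0, 0, -0.001, 0, 0.004, 0, 0, 0, 0, -0.001, 0, 0.006, 0, 0, 0, 0, -0.001, 0, 0.008, 0, 0, 0, 0, -0.001, 0, 0.01, 0, 0, 0, 0, -0.001, 0, 0.012, 0, 0, 0, 0, -0.001, 0, 0.014, 0, 0, 0, 0, -0.001, 0, 0.016, 0, 0, 0, 0, -0.001, 0, 0.018, 0, 0, 0, 0, -0.001, 0, 0.02, 0, 0, 0]'

```text
time_s: 25.02
position: [0.4839, -0.2785, 0.0716]
orientation: [1.0, -0.007, 0.001, -0.001]
wrist_force: [-0.2, 1.9, 4.4]
finger_gap: 0.0241
```

Request:
step_arm --targets '[0, 0, 0, 0.001, 0, 0, 0, 0, 0, 0, 0.002, 0, 0, 0, 0, 0, 0, 0.003, 0, 0, 0, 0, 0, 0, 0.004, 0, 0, 0, 0, 0, 0, 0.005, 0, 0, 0, 0, 0, 0, 0.006, 0, 0, 0, 0, 0, 0, 0.007, 0, 0, 0, 0, 0, 0, 0.008, 0, 0, 0, 0, 0, 0, 0.009, 0, 0, 0, 0, 0, 0, 0.009, 0, 0, 0]'

```text
time_s: 25.85
position: [0.484, -0.2785, 0.0694]
orientation: [1.0, -0.007, 0.001, -0.001]
wrist_force: [-2.3, 3.2, 9.8]
finger_gap: 0.0247
```

Request:
step_arm --targets '[0, 0, 0, 0.001, 0, 0, 0, 0, 0, 0, 0.002, 0, 0, 0, 0, 0, 0, 0.003, 0, 0, 0, 0, 0, 0, 0.004, 0, 0, 0, 0, 0, 0, 0.005, 0, 0, 0, 0, 0, 0, 0.005, 0, 0, 0, 0, 0, 0, 0.005, 0, 0, 0, 0, 0, 0, 0.005, 0, 0, 0, 0, 0, 0, 0.005, 0, 0, 0, 0, 0, 0, 0.005, 0, 0, 0]'

```text
time_s: 26.68
position: [0.4841, -0.2785, 0.0689]
orientation: [1.0, -0.007, 0.001, -0.001]
wrist_force: [-4.6, 5.1, 15.8]
finger_gap: 0.0247
```

Request:
step_arm --targets '[0, -0.001, -0.001, 0.004, 0, 0, 0, 0, -0.001, -0.001, 0.0045, 0, 0, 0, 0, -0.001, -0.001, 0.005, 0, 0, 0, 0, -0.001, -0.001, 0.0055, 0, 0, 0, 0, -0.001, -0.001, 0.006, 0, 0, 0, 0, -0.001, -0.001, 0.006, 0, 0, 0, 0, -0.001, -0.001, 0.006, 0, 0, 0, 0, -0.001, -0.001, 0.006, 0, 0, 0, 0, -0.001, -0.001, 0.006, 0, 0, 0, 0, -0.001, -0.001, 0.006, 0, 0, 0]'

```text
time_s: 27.52
position: [0.4841, -0.2785, 0.0688]
orientation: [1.0, -0.007, 0.002, -0.002]
wrist_force: [-6.9, 6.7, 22.9]
finger_gap: 0.0246
```

Run:
```python
from h import *
goto([.4835,-.2781,.069],[1,0,0,0])
S=vision.camera_info("scene")
w=vision.get_image("wrist")[:,:,::-1];cv2.imwrite("pics/w13c.png",cv2.resize(w[130:280,190:325],None,fx=5,fy=4,interpolation=cv2.INTER_CUBIC))
w2=vision.get_image("scene")[:,:,::-1];cv2.imwrite("pics/s13c.png",cv2.resize(w2[120:240,130:260],None,fx=5,fy=5,interpolation=cv2.INTER_CUBIC))
cv2.imwrite("pics/w13.png",w)
goto([.4835,-.2781,.069],[1,0,0,0])
i=vision.camera_info("wrist")
for rim in (.066,.068,.070):
  c=np.array([.4835,-.2785,rim])
  print(rim,((proj(i,[c+[.02325,0,0],c+[.02325,0,.026],c+[.013,0,.026],c+[.013,0,.048],[.4835+.028,-.2785,.066]])-[190,130])*[5,4])[:,1].round())
```

```text
pos [ 0.4841 -0.2785  0.0688] F [-6.85  6.71 22.9 ] gap 0.0246 t 27.5167
shift [-0.002  -0.0012 -0.0007] turn [-0.001  -0.0011 -0.0044]
pos [ 0.4841 -0.2785  0.0688] F [-7.38  6.51 23.46] gap 0.0247 t 27.6167
shift [-0.002  -0.0013 -0.0007] turn [-0.001  -0.0011 -0.0044]
0.066 [231. 267. 330. 378. 205.]
0.068 [234. 271. 334. 383. 205.]
0.07 [236. 274. 338. 389. 205.]
```

View pics/w13c.png

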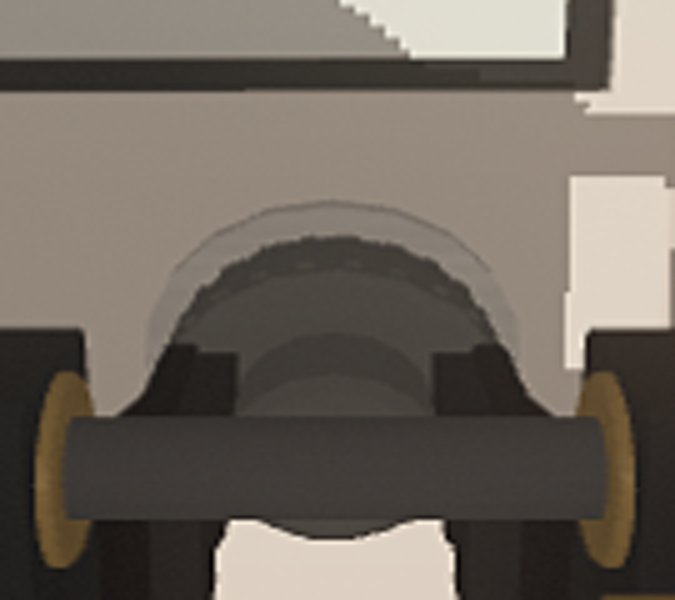

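View pics/s13c.png

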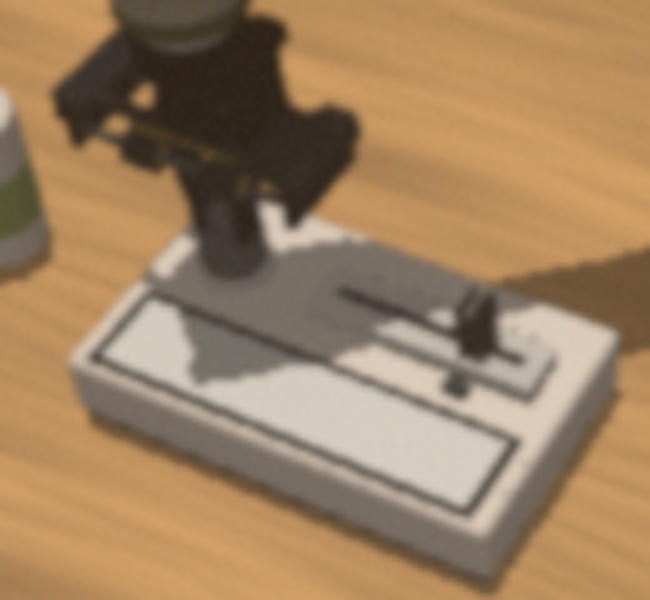

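Run:
```python
from h import *
goto([.4835,-.2781,.069],[1,0,0,0])
print(arm.finish_job())
```

```text
pos [ 0.4841 -0.2785  0.0688] F [-7.38  6.51 23.46] gap 0.0247 t 27.6167
shift [-0.002  -0.0013 -0.0007] turn [-0.001  -0.0011 -0.0044]
the job is handed in; nothing more can be done
None
```

The film viewer should be on standby: the dimmer is set, and I handed the job in at 27.6 s with the arm still pressing the cap home. I never saw the click itself: the first force I recorded was 4 N, with the rim already about 9 mm above the seat.

- **Dimmer:** I gripped it, slid it about 78 mm, and released it. The check picture put its white line about 0.6 mm from level with the pointer's nose. It was still level in the pictures taken just before and during the pressing.
- **Cap:** I took the grey cap with the ribbed skirt by its knob and pressed it straight down on the outlet.
    - **Force:** it rose from 4 N through 10 N (seal squeezing) to about 23 N. Over the last 7 N the tool sank only 0.1 mm, which I took as the rim on the flange.
    - **Height:** the final tool height puts the rim at about 65.9 mm, against 66 mm for the seat. The wrist picture agrees to within about 2 mm.

**What went wrong or disagreed:**
- **Missed grasps:** the first two grasps closed above the knob, because the fingertips sit about 25 mm higher than the stated tool point. I found this by touching the closed fingers lightly on the knob (about 13 N), and the third grasp held. The cap had stayed upright and in place.
- **Sideways load:** about 7 N in each horizontal direction, with a tilt of about 0.3 degrees, remained at the end, and I left it.
- **Grip opening:** it reads 24.7 mm on a 26 mm knob, steady throughout.

I did not touch any of the other loose things.

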